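# Pack an order of carved boxes in the woodcarving workshop

### The job

Pack the order: pour all the turned drawer knobs from the cup into the open wooden box, put the lid on that box so that it sits fully home, then stack every closed carved box squarely on top of it, right way up and in any order, so that the order stands as one straight column with edges nearly flush. Stand the empty cup upright on the bench again and leave the carver's tools where they lie.

Things in the scene. Friction and masses are not known exactly. Their poses are not given: they have to be found in the camera images.
- open_box: The open wooden box, to be the foot of the column: 134 x 64 x 50 mm outside, 5 mm walls and floor, so 124 x 54 mm and 45 mm deep inside; about 450 g, loose on the bench. Origin at the centre of its underside, x along its 134 mm length, z up.
- lid: Lid of the open box, lying right way up on the bench: flat plate 138 x 68 x 9 mm, three rosettes on top, a plain panel 116 x 46 x 5 mm under it that drops into the box; 80 g. Origin at the centre of the plate's underside (5 mm above the panel's foot), x along its length, z up. Fully home, the plate rests on the rim, its origin 50 mm above the box's.
- cup: Turned, polished wooden cup, straight sided, 62 mm in diameter outside, 54 mm inside, 80 mm high, floor 6 mm thick, about 120 g, standing on the bench with the knobs inside. Origin at the centre of its underside, z up along its axis.
- cup_rim (a point): Centre of the cup's mouth, 80 mm along the cup's z axis.
- knob0: Turned, polished wooden drawer knob, 18 mm in diameter, 15 mm long, 12 g, in the cup at the start. Origin at its middle, z along its axis.
- knob1: Turned, polished wooden drawer knob, 18 mm in diameter, 15 mm long, 12 g, in the cup at the start. Origin at its middle, z along its axis.
- knob2: Turned, polished wooden drawer knob, 18 mm in diameter, 15 mm long, 12 g, in the cup at the start. Origin at its middle, z along its axis.
- knob3: Turned, polished wooden drawer knob, 18 mm in diameter, 15 mm long, 12 g, in the cup at the start. Origin at its middle, z along its axis.
- knob4: Turned, polished wooden drawer knob, 18 mm in diameter, 15 mm long, 12 g, in the cup at the start. Origin at its middle, z along its axis. May be absent.
- knob5: Turned, polished wooden drawer knob, 18 mm in diameter, 15 mm long, 12 g, in the cup at the start. Origin at its middle, z along its axis. May be absent.
- knob6: Turned, polished wooden drawer knob, 18 mm in diameter, 15 mm long, 12 g, in the cup at the start. Origin at its middle, z along its axis. May be absent.
- box_a: Closed carved wooden box, 134 x 64 mm on plan and 36 mm high, about 240 g, flat top with three carved rosettes, hinges and catch flush with the sides; it stays shut. Origin at the centre of its underside, x along its 134 mm length (catch on the -x end), z up through its top. May be absent.
- box_b: Closed carved wooden box, 134 x 64 mm on plan and 36 mm high, about 240 g, flat top with three carved rosettes, hinges and catch flush with the sides; it stays shut. Origin at the centre of its underside, x along its 134 mm length (catch on the -x end), z up through its top. May be absent.
- box_c: Closed carved wooden box, 134 x 64 mm on plan and 46 mm high, about 300 g, flat top with three carved rosettes, hinges and catch flush with the sides; it stays shut. Origin at the centre of its underside, x along its 134 mm length (catch on the -x end), z up through its top. May be absent.
- box_d: Closed carved wooden box, 134 x 64 mm on plan and 46 mm high, about 300 g, flat top with three carved rosettes, hinges and catch flush with the sides; it stays shut. Origin at the centre of its underside, x along its 134 mm length (catch on the -x end), z up through its top. May be absent.
- gouge: Carving gouge lying on the bench between the things, 200 mm long, wooden handle 28 mm thick at its -x end; origin under its middle, x along it. A bystander.
- brush: Flat dusting brush with a black handle, 200 mm long, 42 mm wide, 20 mm thick, lying near the robot's left side; origin under its middle, x towards the bristles. A bystander.
- knife: Short carving knife, 150 mm long, handle 20 mm wide and 18 mm high, lying towards the far edge; origin under its middle, x towards the blade. A bystander.

How it is judged:
By the outcome, as a careful person would: the job done as asked, in the order asked, and still so for the second after the job is handed in, with the robot touching nothing.
Of knob4, knob5, knob6 only 1 to 3 are there at a start; the rules pass over those that are not, and their reading is None.
Of box_a, box_b, box_c, box_d only 2 to 4 are there at a start; the rules pass over those that are not, and their reading is None.
At some moment in a run one of lid, cup may be knocked a few centimetres aside while the robot is not near it.
It also fails if it takes over 210 s, if anything falls off the work surface, if the arm or the gripper's body presses on something with over 40 N, if the wrist force passes 120 N, or if a joint passes its speed limit or range.

### The arm

A 7-joint arm with a two-finger parallel gripper is mounted at the origin on the work surface. World frame = base frame: x ahead of the robot, y to its left, z up, the work surface at z = 0. Lengths are in mm, angles in rad, forces in N, time in s.
With the tool pointing down it reaches from about 400 to 850 mm from the base axis. Payload 10.4 kg.
Tool frame: the origin (TCP) lies on the centre line of the jaws, within the pads' length; the fingertips stand 19 mm ahead of it and the grasp point (between the pads) is the TCP; z points along the fingers, y is the line along which they close (so a half turn about z gives the same grasp; the last joint's range is limited). The gripper opens to 87 mm and grips with 3 to 60 N. Pads are 19 mm wide; open, the fingers measure 117 mm over their backs; the gripper's body (75 mm by 190 mm) begins 51 mm behind the grasp point.
Start: joints at [1.142, 0.332, -0.065, 1.46, 0.022, 1.35, -0.088], TCP at [246.744, -574.254, 241.576] pointing down, gripper open.
Joint ranges: [-2.6, 2.6], [-0.5, 2.12], [-1.47, 1.34], [0.16, 2.42], [-1.27, 4.41], [0.06, 2.06], [-2.6, 2.6]. Speed limits (rad/s): [2.22, 2.22, 2.79, 2.79, 3.14, 3.14, 3.14].

### API

Orientations are given as a unit quaternion [w, x, y, z].
In Python, from bench import env, cams gives the robot as it stands.
- The arm moves only by the tool apply_moves, never from a script. Its argument "plan" is a list of rows, each a list of 7 numbers: the shift along the tool's x, y, z in mm, then the turn, a rotation vector about the tool's x, y, z in rad, then the opening, from 0 (shut) to 1 (fully open). A call has exactly 5 rows; each row shifts and turns the commanded pose from where the row before left it, along the tool's axes as they then stand; what a row does not reach is not made up. A row lasts 1/12 s, in which the tool goes at most 41.7 mm and 7.16 degrees, less where a joint would pass 70% of its speed; a pose out of reach is approached as far as the arm can. A call is refused whole if a number of a shift passes 41.7 or a number of a turn 0.125, either way. A call with a gripper value outside its range is refused whole. The fingers move at their own pace and stop on an object; the grip force is fixed at half the most. Time passes only in rows, so rows that do not move let the fingers close, or fill a call up. It gives the time, the measured TCP pose, the force, the opening and the grip force at its end, in the units of the state.
- env.read_state(): the state, without advancing time (a new reading comes with each control period).
- cams.camera(name): name is "side" or "top" or "wrist"; returns a dict with "color" (480x640x3 uint8, red, green, blue), "z_map" (480x640 float32, mm along the optical axis (not along the pixel's ray), 0 where there is no reading), "camera_matrix" (3x3 intrinsics, pixels), "origin" and "orientation" of the camera in the world. Camera axes: x right, y down, z forward; pixel columns grow to the right and rows downward; lengths in mm; the calibration is good to about 2 mm. The wrist camera is an equidistant fisheye: a pixel r from the principal point sees the ray r / f radians off the axis. A picture is of the moment at which its call begins.
- env.close_job(): hands the job in; it is judged then, once.
The state is a dict: "t": time; "q": joint angles; "qd": joint speeds; "joint_torque": joint torques, N m; "tcp_pos": TCP position; "tcp_rot": TCP orientation; "contact_force": force on the tool from outside, world axes, zero at the start; "torque": the same for the moment, N m; "width": finger opening in mm; "gripper_force": force on a finger pad.
Only numpy, scipy, OpenCV 4.12 (cv2) and the standard library are available. Lean on these libraries where they do the work, as an engineer would, in place of code of your own. Each camera call takes 0.05 s, during which the arm holds its last target. There are 200 camera calls.

## Working session

There is one attempt and no reset: what is moved stays moved. The work goes in short steps, Python scripts to look and compute and a tool call to move; the robot and the scene stay as the last step left them, time stands still between calls to the robot, and variables do not carry over. Pictures are saved under pics/ and viewed, at most 14 in all, crops included, and the job is handed in when it is done.

Besides the shell and the picture viewer there is one more tool, called after "Call:" as name([rows], argument=value, ...), one row to a line, values as JSON. apply_moves: Moves the arm, as the interface text tells. Its arguments: {"type":"object","properties":{"plan":{"type":"array"}},"required":["plan"]}

```bash
ls; mkdir -p pics; cat > h.py <<'E'
import numpy as np, cv2, json
from bench import env, cams
from scipy.spatial.transform import Rotation as R
def rot(q): return R.from_quat([q[1],q[2],q[3],q[0]])
def cap(n):
    c=cams.camera(n); np.savez(f'{n}.npz',**c); return c
def load(n): return dict(np.load(f'{n}.npz'))
def cloud(c):
    z=c['z_map'].astype(float); K=c['camera_matrix']; h,w=z.shape
    u,v=np.meshgrid(np.arange(w),np.arange(h))
    P=np.stack([(u-K[0,2])/K[0,0]*z,(v-K[1,2])/K[1,1]*z,z],-1)
    o=c['orientation']; Rm=rot(o).as_matrix() if np.size(o)==4 else np.array(o)
    W=P@Rm.T+c['origin']; W[z<=0]=np.nan; return W
E
python3 - <<'E'
from h import *
for n in('top','side'):
    c=cap(n); cv2.imwrite(f'pics/{n}0.png',c['color'][...,::-1]); print(n,c['camera_matrix'],c['origin'],c['orientation'])
    W=cloud(c); print(np.nanmedian(W[...,2]))
print(env.read_state())
E
```

```text
pics
top [[449.47664882   0.         321.03181823]
 [  0.         449.47664882 238.4426469 ]
 [  0.           0.           1.        ]] [475.39711599  -4.74495479 990.54156203] [-0.04372465  0.7112399  -0.70108277  0.0266254 ]
-0.056257081742842274
side [[522.27904446   0.         315.01827106]
 [  0.         522.27904446 241.18411566]
 [  0.           0.           1.        ]] [  4.329959   632.0512816  865.68823653] [ 0.15168867 -0.32142579  0.85826102 -0.3702216 ]
-0.04817994643963175
{'t': 0.1, 'q': array([ 1.14241493,  0.33282325, -0.0646894 ,  1.46085421,  0.0216249 ,
        1.3499276 , -0.08850426]), 'qd': array([ 0.00055838, -0.00239884,  0.0009686 , -0.00280983, -0.00155686,
       -0.00214966,  0.00027079]), 'joint_torque': array([ 2.24112031e-03, -6.24549150e+01,  2.54311605e-02, -3.90715742e+01,
       -6.13584928e-02,  3.66574118e-02,  7.84177860e-05]), 'tcp_pos': array([ 246.56387215, -573.9497488 ,  240.82586967]), 'tcp_rot': array([-6.34340347e-04,  9.79486936e-01,  2.01506597e-01, -1.75419788e-04]), 'contact_force': array([ 0.15644397, -0.67590354,  0.26180296]), 'torque': array([-0.01559172, -0.04183699, -0.00779772]), 'gripper_force': 0.0, 'width': 86.89600876749353}
```

View pics/top0.png

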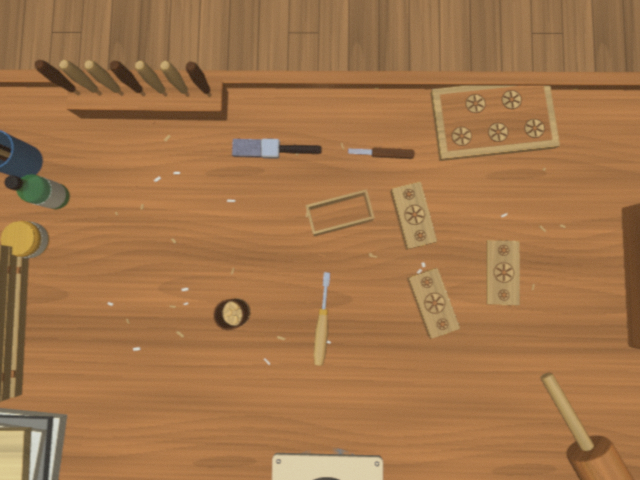

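View pics/side0.png

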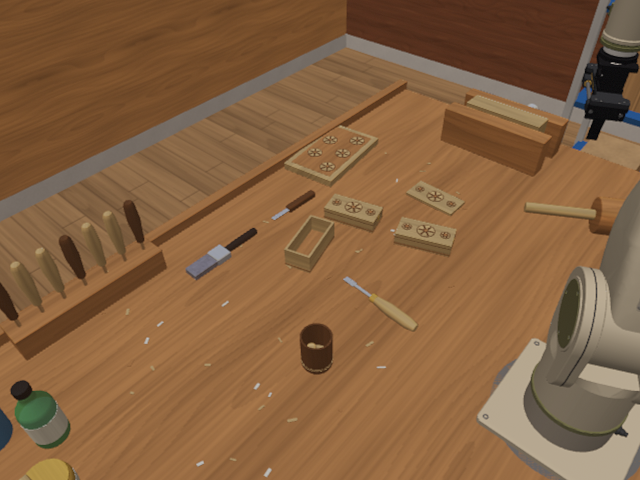

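Top view: open box at (340,212), closed boxes at (414,215) and (434,303), lid at (503,272), cup with knobs at (232,313), gouge at (322,320), knife (380,152), brush (275,148). The side view confirms the (435,196) plate is the thin lid.

```bash
cat >> h.py <<'E'
def comps(W,zlo=6,roi=None,minpx=60):
    m=(W[...,2]>zlo)&(W[...,0]>150)&(W[...,0]<800)&(abs(W[...,1])<520)
    n,L,s,cen=cv2.connectedComponentsWithStats(m.astype(np.uint8))
    out=[]
    for i in range(1,n):
        if s[i,4]<minpx: continue
        p=W[L==i]; top=np.percentile(p[:,2],90)
        q=p[p[:,2]>top-6]
        r=cv2.minAreaRect(q[:,:2].astype(np.float32))
        (cx,cy),(a,b),an=r
        if a<b: a,b,an=b,a,an+90
        an=(an+90)%180-90
        out.append((cen[i].round(),s[i,4],round(top,1),(round(cx,1),round(cy,1)),(round(a,1),round(b,1)),round(an,1)))
    return out
E
python3 - <<'E'
from h import *
W=cloud(load('top'))
for r in comps(W):print(*r)
print('side')
for r in comps(cloud(load('side'))):print(*r)
E
```

```text
[490. 146.] 2015 24.9 (782.5, -368.3) (261.9, 47.3) -87.0
[269. 148.] 1227 21.0 (773.6, 121.5) (197.9, 41.2) 88.2
[386. 152.] 531 19.4 (767.3, -117.0) (132.9, 20.3) 87.5
[413. 215.] 2033 38.4 (624.8, -179.8) (134.3, 64.7) 14.9
[340. 212.] 1884 50.3 (627.3, -20.5) (134.1, 64.4) -74.6
[503. 272.] 2111 16.4 (505.2, -373.0) (138.0, 68.8) -1.7
[433. 303.] 2147 38.3 (438.5, -220.5) (134.0, 64.3) 20.0
[322. 327.] 791 26.7 (381.4, 14.5) (155.9, 24.5) -4.2
[232. 313.] 923 79.7 (411.0, 201.4) (60.4, 59.8) -89.3
[569. 416.] 1294 59.5 (225.3, -481.0) (166.3, 26.3) 26.7
side
[606. 108.] 1049 335.3 (213.0, -496.4) (73.5, 46.5) -0.2
[345. 162.] 958 25.3 (775.4, -365.7) (264.0, 50.9) -89.6
[436. 198.] 972 17.0 (502.3, -372.4) (140.3, 76.0) -0.1
[296. 204.] 318 19.9 (762.8, -111.1) (147.4, 22.4) 87.6
[354. 212.] 1392 38.6 (621.6, -180.2) (136.2, 70.2) 14.3
[562. 211.] 807 58.5 (222.6, -477.3) (162.9, 29.4) 28.3
[310. 243.] 1743 50.1 (623.9, -20.3) (142.2, 67.0) -74.1
[425. 236.] 1575 38.2 (435.1, -219.4) (134.7, 67.6) 20.2
[217. 256.] 984 21.1 (770.4, 121.9) (200.0, 43.8) 88.7
[388. 308.] 762 27.1 (359.9, 17.6) (116.8, 24.6) -4.9
[317. 348.] 1432 79.1 (407.2, 202.5) (63.9, 59.3) -49.7
```

Call:
apply_moves([
  [0, 0, 0, 0, 0, -0.12, 1],
  [0, 0, 0, 0, 0, -0.12, 1],
  [0, 0, 0, 0, 0, -0.12, 1],
  [0, 0, 0, 0, 0, -0.12, 1],
  [0, 0, 0, 0, 0, -0.12, 1],
])

```text
t: 0.52
tcp_pos: [246.6, -574.0, 241.1]
tcp_rot: [-0.0, 0.875, 0.485, 0.0]
contact_force: [-0.5, 0.7, -0.2]
width: 87.0
gripper_force: 0.0
```

Call:
apply_moves([
  [0, 0, 0, 0, 0, -0.12, 1],
  [0, 0, 0, 0, 0, -0.12, 1],
  [0, 0, 0, 0, 0, -0.12, 1],
  [0, 0, 0, 0, 0, -0.12, 1],
  [0, 0, 0, 0, 0, -0.12, 1],
])

```text
t: 0.93
tcp_pos: [246.6, -574.1, 241.1]
tcp_rot: [-0.0, 0.692, 0.721, 0.0]
contact_force: [0.5, -0.3, 0.4]
width: 86.7
gripper_force: 0.0
```

Call:
apply_moves([
  [0, 0, 0, 0, 0, -0.12, 1],
  [0, 0, 0, 0, 0, -0.115, 1],
  [0, 0, 0, 0, 0, 0, 1],
  [0, 0, 0, 0, 0, 0, 1],
  [0, 0, 0, 0, 0, 0, 1],
])

```text
t: 1.35
tcp_pos: [246.7, -574.2, 241.4]
tcp_rot: [-0.0, 0.607, 0.795, 0.0]
contact_force: [0.4, 0.8, -0.0]
width: 87.1
gripper_force: 0.0
```

```bash
cat >> h.py <<'E'
def tgt(yaw,tilt=0):
    "tool x yaw deg, z down; tilt deg about tool y"
    a=np.radians(yaw); M=np.array([[np.cos(a),np.sin(a),0],[np.sin(a),-np.cos(a),0],[0,0,-1]]).T
    return R.from_matrix(np.array([[np.cos(a),np.sin(a),0],[np.sin(a),-np.cos(a),0],[0,0,-1]]).T)*R.from_rotvec([0,np.radians(tilt),0])
def st():
    s=env.read_state(); print('t',round(s['t'],2),'p',s['tcp_pos'].round(1),'q',s['q'].round(2),'F',s['contact_force'].round(1),'w',round(s['width'],1),'gf',round(s['gripper_force'],1))
    return s['tcp_pos'],rot(s['tcp_rot'])
def go(wps,p=None,r=None,step=40):
    "wps: list of (pos,Rot or None): prints turn (about TCP, first) and then shift rows"
    if p is None: p,r=st()
    for P,T in wps:
        if T is not None:
            v=(r.inv()*T).as_rotvec(); n=int(np.ceil(max(abs(v).max()/.12,np.linalg.norm(v)/.124)));
            print('turn',v.round(4),'rows',n,(v/max(n,1)).round(4)); r=T
        d=r.inv().apply(np.array(P,float)-p); n=int(np.ceil(np.linalg.norm(d)/step))
        print('shift',d.round(1),'rows',n,(d/max(n,1)).round(2)); p=np.array(P,float)
E
python3 - <<'E'
from h import *
print(tgt(105.4).as_matrix().round(2))
go([((470,-150,245),tgt(105.4)),((409,202,250),None)])
E
```

```text
[[-0.27  0.96  0.  ]
 [ 0.96  0.27  0.  ]
 [ 0.    0.   -1.  ]]
t 1.35 p [ 246.7 -574.2  241.4] q [ 1.29  0.35 -0.26  1.45  0.09  1.36  1.3 ] F [ 0.4  0.8 -0. ] w 87.1 gf 0.0
turn [ 0.     -0.0003 -0.0028] rows 1 [ 0.     -0.0003 -0.0028]
shift [349.7 328.   -3.6] rows 12 [29.14 27.33 -0.3 ]
shift [355.6  34.7  -5. ] rows 9 [39.51  3.85 -0.56]
```

Call:
apply_moves([
  [23.3, 21.9, 0, 0, 0, 0, 1],
  [23.3, 21.9, 0, 0, 0, 0, 1],
  [23.3, 21.9, 0, 0, 0, 0, 1],
  [23.3, 21.9, 0, 0, 0, 0, 1],
  [23.3, 21.9, 0, 0, 0, 0, 1],
])

```text
t: 1.77
tcp_pos: [321.7, -431.3, 241.6]
tcp_rot: [0.0, 0.607, 0.795, -0.0]
contact_force: [1.2, -0.2, 0.1]
width: 86.9
gripper_force: 0.0
```

Call:
apply_moves([
  [23.3, 21.9, 0, 0, 0, 0, 1],
  [23.3, 21.9, 0, 0, 0, 0, 1],
  [23.3, 21.9, 0, 0, 0, 0, 1],
  [23.3, 21.9, 0, 0, 0, 0, 1],
  [23.3, 21.9, 0, 0, 0, 0, 1],
])

```text
t: 2.18
tcp_pos: [396.1, -289.8, 241.7]
tcp_rot: [0.0, 0.607, 0.795, -0.0]
contact_force: [-0.2, -0.6, -0.4]
width: 86.8
gripper_force: 0.0
```

Call:
apply_moves([
  [23.3, 21.9, 0, 0, 0, 0, 1],
  [23.3, 21.9, 0, 0, 0, 0, 1],
  [23.3, 21.9, 0, 0, 0, 0, 1],
  [23.3, 21.9, 0, 0, 0, 0, 1],
  [23.3, 21.9, 0, 0, 0, 0, 1],
])

```text
t: 2.6
tcp_pos: [470.6, -148.3, 241.8]
tcp_rot: [0.0, 0.607, 0.795, -0.0]
contact_force: [0.7, -0.3, -0.0]
width: 86.9
gripper_force: 0.0
```

Call:
apply_moves([
  [35.6, 3.5, 0, 0, 0, 0, 1],
  [35.6, 3.5, 0, 0, 0, 0, 1],
  [35.6, 3.5, 0, 0, 0, 0, 1],
  [35.6, 3.5, 0, 0, 0, 0, 1],
  [35.6, 3.5, 0, 0, 0, 0, 1],
])

```text
t: 3.02
tcp_pos: [438.9, 28.1, 241.6]
tcp_rot: [0.0, 0.607, 0.795, -0.0]
contact_force: [1.9, 0.2, -0.1]
width: 87.1
gripper_force: 0.0
```

Call:
apply_moves([
  [35.6, 3.5, 0, 0, 0, 0, 1],
  [35.6, 3.5, 0, 0, 0, 0, 1],
  [35.6, 3.5, 0, 0, 0, 0, 1],
  [35.6, 3.5, 0, 0, 0, 0, 1],
  [35.6, 3.5, 0, 0, 0, 0, 1],
])

```text
t: 3.43
tcp_pos: [408.3, 204.3, 241.9]
tcp_rot: [0.001, 0.607, 0.795, 0.0]
contact_force: [1.4, 0.4, 0.4]
width: 87.2
gripper_force: 0.0
```

```bash
python3 - <<'E'
from h import *
st()
c=cap('wrist'); cv2.imwrite('pics/w1.png',c['color'][...,::-1]); print(c['camera_matrix'],c['origin'],c['orientation'])
E
```

```text
t 3.43 p [408.3 204.3 241.9] q [ 0.49  0.01 -1.03  1.84  0.01  1.3  -0.28] F [1.4 0.4 0.4] w 87.2 gf 0.0
[[371.64829954   0.         313.08585598]
 [  0.         371.64829954 238.74883339]
 [  0.           0.           1.        ]] [386.65209954 284.28276648 385.55293253] [0.15078796 0.97957308 0.1313698  0.02101279]
```

View pics/w1.png

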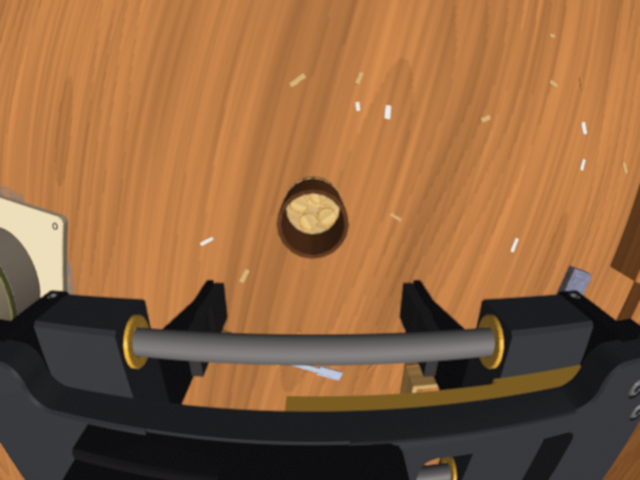

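The wrist view shows the cup rim centred near (313,215), midway between the fingers (columns ~210 and ~415), full of knobs.

Call:
apply_moves([
  [0, 0, 0, 0, 0.1, 0, 1],
  [0, 0, 0, 0, 0.1, 0, 1],
  [0, 0, 0, 0, 0.1, 0, 1],
  [0, 0, 0, 0, 0, 0, 1],
  [0, 0, 0, 0, 0, 0, 1],
])

```text
t: 3.9
tcp_pos: [409.2, 201.4, 241.2]
tcp_rot: [-0.118, 0.601, 0.786, 0.09]
contact_force: [-1.0, -0.7, 0.1]
width: 86.9
gripper_force: 0.0
```

```bash
cat >> h.py <<'E'
def fcloud(c):
    z=c['z_map'].astype(float); K=c['camera_matrix']; h,w=z.shape
    u,v=np.meshgrid(np.arange(w),np.arange(h)); a=(u-K[0,2])/K[0,0]; b=(v-K[1,2])/K[1,1]; th=np.hypot(a,b)+1e-9
    t=np.tan(np.minimum(th,1.4)); P=np.stack([a/th*t*z,b/th*t*z,z],-1)
    W=P@rot(c['orientation']).as_matrix().T+c['origin']; W[(z<=0)|(th>1.35)]=np.nan; return W
E
python3 - <<'E'
from h import *
st()
W=fcloud(load('wrist')); p=W[170:265,265:360].reshape(-1,3); p=p[(p[:,2]>70)&(p[:,2]<90)]
print(len(p),np.percentile(p[:,2],90),(p.max(0)+p.min(0))/2,p.max(0)-p.min(0),cv2.minEnclosingCircle(p[:,:2].astype(np.float32)))
E
```

```text
t 3.9 p [409.2 201.4 241.2] q [ 0.6  -0.01 -0.92  1.88 -0.32  1.27  0.04] F [-1.  -0.7  0.1] w 86.9 gf 0.0
1243 81.16522360356495 [408.69975815 203.75394267  76.43915215] [60.95927204 61.52610024 12.82957757] ((408.3276062011719, 203.693115234375), 31.329648971557617)
```

```bash
python3 - <<'E'
from h import *
go([((409,203,120),tgt(105.4,35)),((409,203,60),None)])
E
```

```text
t 3.9 p [409.2 201.4 241.2] q [ 0.6  -0.01 -0.92  1.88 -0.32  1.27  0.04] F [-1.  -0.7  0.1] w 86.9 gf 0.0
turn [ 2.000e-04  3.127e-01 -3.800e-03] rows 3 [ 1.000e-04  1.042e-01 -1.300e-03]
shift [-68.3   0.3 100.2] rows 4 [-17.06   0.06  25.04]
shift [-34.4  -0.   49.1] rows 2 [-17.21  -0.    24.57]
```

Call:
apply_moves([
  [0, 0, 0, 0, 0.104, 0, 1],
  [0, 0, 0, 0, 0.104, 0, 1],
  [0, 0, 0, 0, 0.104, 0, 1],
  [0, 0, 0, 0, 0, 0, 1],
  [0, 0, 0, 0, 0, 0, 1],
])

```text
t: 4.32
tcp_pos: [408.5, 202.7, 241.0]
tcp_rot: [-0.239, 0.578, 0.759, 0.181]
contact_force: [-0.8, 1.0, 0.5]
width: 86.9
gripper_force: 0.0
```

Call:
apply_moves([
  [-17, 0, 25, 0, 0, 0, 1],
  [-17, 0, 25, 0, 0, 0, 1],
  [-17, 0, 25, 0, 0, 0, 1],
  [-17, 0, 25, 0, 0, 0, 1],
  [0, 0, 0, 0, 0, 0, 1],
])

```text
t: 4.73
tcp_pos: [405.5, 205.5, 117.4]
tcp_rot: [-0.241, 0.577, 0.76, 0.18]
contact_force: [-1.1, 0.5, -1.3]
width: 86.9
gripper_force: 0.0
```

```bash
python3 - <<'E'
from h import *
go([((409,203,58),tgt(105.4,35))])
c=cap('top'); print([r for r in comps(cloud(c))])
E
```

```text
t 4.73 p [405.5 205.5 117.4] q [ 0.63  0.28 -0.84  2.04 -0.48  1.02  0.35] F [-1.1  0.5 -1.3] w 86.9 gf 0.0
turn [-0.0072  0.0005  0.0016] rows 1 [-0.0072  0.0005  0.0016]
shift [-36.8   2.7  46.8] rows 2 [-18.42   1.35  23.38]
[(array([490., 146.]), np.int32(2013), np.float64(24.9), (783.1, -367.5), (262.7, 47.6), -86.7), (array([269., 148.]), np.int32(1231), np.float64(21.1), (773.9, 121.9), (198.5, 41.2), -89.7), (array([386., 152.]), np.int32(533), np.float64(19.4), (766.9, -114.6), (137.3, 19.7), 87.9), (array([413., 215.]), np.int32(2036), np.float64(38.4), (624.8, -179.5), (134.4, 64.9), 14.7), (array([340., 212.]), np.int32(1877), np.float64(50.3), (627.3, -20.7), (134.3, 64.7), -74.3), (array([503., 272.]), np.int32(2104), np.float64(16.5), (505.2, -373.0), (137.7, 68.7), -1.5), (array([316., 358.]), np.int32(25867), np.float64(553.1), (317.3, -41.3), (87.9, 46.7), -88.0), (array([433., 303.]), np.int32(2137), np.float64(38.2), (438.5, -220.5), (133.7, 64.7), 20.3), (array([569., 416.]), np.int32(1300), np.float64(59.5), (224.9, -481.3), (166.1, 27.0), 25.8)]
```

Call:
apply_moves([
  [-12.3, 0.9, 15.6, -0.007, 0, 0, 1],
  [-12.3, 0.9, 15.6, 0, 0, 0, 1],
  [-12.3, 0.9, 15.6, 0, 0, 0, 1],
  [0, 0, 0, 0, 0, 0, 1],
  [0, 0, 0, 0, 0, 0, 1],
])

```text
t: 5.2
tcp_pos: [412.7, 202.9, 63.0]
tcp_rot: [-0.237, 0.578, 0.759, 0.185]
contact_force: [0.9, -0.2, 1.1]
width: 87.3
gripper_force: 0.0
```

Call:
apply_moves([
  [0, 0, 0, 0, 0, 0, 0],
  [0, 0, 0, 0, 0, 0, 0],
  [0, 0, 0, 0, 0, 0, 0],
  [0, 0, 0, 0, 0, 0, 0],
  [0, 0, 0, 0, 0, 0, 0],
])

```text
t: 5.62
tcp_pos: [412.2, 201.9, 61.6]
tcp_rot: [-0.237, 0.578, 0.758, 0.185]
contact_force: [-0.5, -2.4, 5.4]
width: 62.6
gripper_force: 30.1
```

Call:
apply_moves([
  [0, 0, 0, 0, 0, 0, 0],
  [0, 0, 0, 0, 0, 0, 0],
  [0, 0, 0, 0, 0, 0, 0],
  [0, 0, 0, 0, 0, 0, 0],
  [0, 0, 0, 0, 0, 0, 0],
])

```text
t: 6.03
tcp_pos: [412.2, 201.9, 61.6]
tcp_rot: [-0.238, 0.578, 0.758, 0.185]
contact_force: [-2.7, -2.8, 7.9]
width: 62.4
gripper_force: 30.0
```

```bash
python3 - <<'E'
from h import *
go([((409,203,200),None),((627,-20,230),tgt(105.4,35))])
E
```

```text
t 6.03 p [412.2 201.9  61.6] q [ 0.59  0.39 -0.8   2.07 -0.43  0.89  0.38] F [-2.7 -2.8  7.9] w 62.4 gf 30.0
shift [  81.1   -2.  -112.2] rows 4 [ 20.27  -0.51 -28.06]
turn [ 0.0061 -0.0014  0.001 ] rows 1 [ 0.0061 -0.0014  0.001 ]
shift [-206.3  151.  -181.1] rows 8 [-25.79  18.87 -22.64]
```

Call:
apply_moves([
  [16, 0, -22.5, 0, 0, 0, 0],
  [16, 0, -22.5, 0, 0, 0, 0],
  [16, 0, -22.5, 0, 0, 0, 0],
  [16, 0, -22.5, 0, 0, 0, 0],
  [0, 0, 0, 0, 0, 0, 0],
])

```text
t: 6.45
tcp_pos: [413.3, 203.0, 175.6]
tcp_rot: [-0.235, 0.578, 0.759, 0.187]
contact_force: [0.3, 0.3, -1.0]
width: 62.2
gripper_force: 30.0
```

```bash
python3 - <<'E'
from h import *
go([((631,-34.5,170),tgt(105.4,35))])
E
```

```text
t 6.45 p [413.3 203.  175.6] q [ 0.67  0.18 -0.86  1.99 -0.53  1.14  0.34] F [ 0.3  0.3 -1. ] w 62.2 gf 30.0
turn [0.0109 0.0011 0.0042] rows 1 [0.0109 0.0011 0.0042]
shift [-238.2  146.8 -159.9] rows 9 [-26.46  16.31 -17.77]
```

Call:
apply_moves([
  [-23.8, 14.7, -16, 0.011, 0, 0.004, 0],
  [-23.8, 14.7, -16, 0, 0, 0, 0],
  [-23.8, 14.7, -16, 0, 0, 0, 0],
  [-23.8, 14.7, -16, 0, 0, 0, 0],
  [-23.8, 14.7, -16, 0, 0, 0, 0],
])

```text
t: 6.87
tcp_pos: [520.9, 82.1, 167.4]
tcp_rot: [-0.241, 0.579, 0.758, 0.18]
contact_force: [1.4, 0.4, -1.3]
width: 62.1
gripper_force: 30.0
```

Call:
apply_moves([
  [-23.8, 14.7, -16, 0, 0, 0, 0],
  [-23.8, 14.7, -16, 0, 0, 0, 0],
  [-23.8, 14.7, -16, 0, 0, 0, 0],
  [-23.8, 14.7, -16, 0, 0, 0, 0],
  [-23.8, 14.7, -16, 0, 0, 0, 0],
])

```text
t: 7.28
tcp_pos: [629.8, -36.5, 163.7]
tcp_rot: [-0.242, 0.579, 0.758, 0.18]
contact_force: [1.2, 0.0, -1.0]
width: 62.3
gripper_force: 30.0
```

```bash
python3 - <<'E'
from h import *
go([((631,-34.5,130),tgt(105.4,35))])
c=cap('side'); cv2.imwrite('pics/s2.png',c['color'][60:420,160:640,::-1])
W=cloud(c)
print([r for r in comps(W)])
E
```

```text
t 7.28 p [629.8 -36.5 163.7] q [ 0.64  0.71 -0.61  1.31 -0.18  1.47  0.41] F [ 1.2  0.  -1. ] w 62.3 gf 30.0
turn [-0.0056 -0.001  -0.0042] rows 1 [-0.0056 -0.001  -0.0042]
shift [-18.    1.7  28.5] rows 1 [-18.04   1.71  28.51]
[(array([440.,  82.]), np.int32(31078), np.float64(591.9), (248.0, -147.6), (196.7, 96.4), 8.8), (array([436., 198.]), np.int32(967), np.float64(17.0), (502.2, -372.9), (139.9, 74.5), -1.5), (array([545., 209.]), np.int32(435), np.float64(58.2), (254.2, -461.7), (90.1, 25.5), 28.1), (array([425., 236.]), np.int32(1575), np.float64(38.2), (435.3, -220.4), (134.2, 69.6), 20.6), (array([218., 256.]), np.int32(984), np.float64(21.0), (772.7, 121.8), (202.8, 45.9), -88.5), (array([388., 308.]), np.int32(758), np.float64(27.3), (359.5, 18.6), (116.9, 24.0), -2.8)]
```

View pics/s2.png

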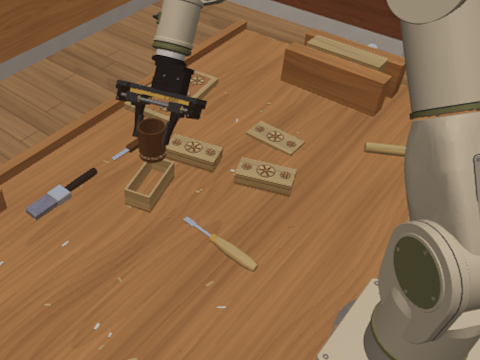

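The crop shows the cup upright in the jaws at (151,140), just over the far end of the open box (150,183).

Call:
apply_moves([
  [-9, 1, 14.3, -0.005, 0, -0.004, 0],
  [-9, 1, 14.3, 0, 0, 0, 0],
  [0, 0, 0, 0, -0.08, 0, 0],
  [0, 0, 0, 0, -0.08, 0, 0],
  [0, 0, 0, 0, -0.08, 0, 0],
])

```text
t: 7.75
tcp_pos: [630.3, -33.4, 129.8]
tcp_rot: [-0.146, 0.596, 0.782, 0.111]
contact_force: [-0.3, 1.1, -1.1]
width: 62.4
gripper_force: 30.0
```

Call:
apply_moves([
  [0, 0, 0, 0, -0.08, 0, 0],
  [0, 0, 0, 0, -0.08, 0, 0],
  [0, 0, 0, 0, -0.08, 0, 0],
  [0, 0, 0, 0, -0.08, 0, 0],
  [0, 0, 0, 0, -0.08, 0, 0],
])

```text
t: 8.17
tcp_pos: [630.5, -32.8, 131.0]
tcp_rot: [0.013, 0.606, 0.796, -0.009]
contact_force: [-0.3, 0.4, -2.5]
width: 62.4
gripper_force: 30.0
```

```bash
python3 - <<'E'
from h import *
go([((631,-34.5,120),tgt(105.4,-80))])
E
```

```text
t 8.17 p [630.5 -32.8 131. ] q [ 0.34  0.46 -0.48  1.56  0.26  1.17  0.06] F [-0.3  0.4 -2.5] w 62.4 gf 30.0
turn [ 1.7000e-03 -1.3647e+00 -1.0000e-04] rows 12 [ 1.000e-04 -1.137e-01 -0.000e+00]
shift [10.5  0.1  3.7] rows 1 [10.52  0.07  3.67]
```

Call:
apply_moves([
  [0, 0, 0, 0, -0.08, 0, 0],
  [0, 0, 0, 0, -0.08, 0, 0],
  [0, 0, 0, 0, -0.08, 0, 0],
  [0, 0, 0, 0, -0.08, 0, 0],
  [0, 0, 0, 0, -0.08, 0, 0],
])

```text
t: 8.58
tcp_pos: [630.5, -32.4, 131.0]
tcp_rot: [0.171, 0.591, 0.777, -0.129]
contact_force: [-0.0, 0.4, -2.6]
width: 62.4
gripper_force: 30.0
```

Call:
apply_moves([
  [1.3, 0, 3, 0, -0.06, 0, 0],
  [1.5, 0, 3, 0, -0.06, 0, 0],
  [1.7, 0, 3, 0, -0.06, 0, 0],
  [0, 0, 0, 0, -0.06, 0, 0],
  [0, 0, 0, 0, -0.06, 0, 0],
])

```text
t: 9.0
tcp_pos: [630.3, -32.6, 120.2]
tcp_rot: [0.284, 0.565, 0.744, -0.216]
contact_force: [-0.2, 0.1, -1.5]
width: 62.4
gripper_force: 30.0
```

Call:
apply_moves([
  [0, 0, 0, 0, -0.06, 0, 0],
  [0, 0, 0, 0, -0.06, 0, 0],
  [0, 0, 0, 0, -0.06, 0, 0],
  [0, 0, 0, 0, -0.06, 0, 0],
  [0, 0, 0, 0, -0.06, 0, 0],
])

```text
t: 9.42
tcp_pos: [630.4, -32.5, 120.3]
tcp_rot: [0.392, 0.527, 0.693, -0.298]
contact_force: [-0.2, -0.4, -1.2]
width: 62.3
gripper_force: 30.0
```

```bash
python3 - <<'E'
from h import *
go([((631,-34.5,120),tgt(105.4,-80))])
c=cap('side'); cv2.imwrite('pics/s3.png',cv2.resize(c['color'][100:330,160:460,::-1],None,fx=2.5,fy=2.5))
E
```

```text
t 9.42 p [630.4 -32.5 120.3] q [-0.28  0.61 -0.26  1.73  1.14  1.45 -0.8 ] F [-0.2 -0.4 -1.2] w 62.3 gf 30.0
turn [ 0.0019 -0.3663  0.0008] rows 4 [ 0.0005 -0.0916  0.0002]
shift [-0.   0.1  2.1] rows 1 [-0.02  0.06  2.08]
```

View pics/s3.png

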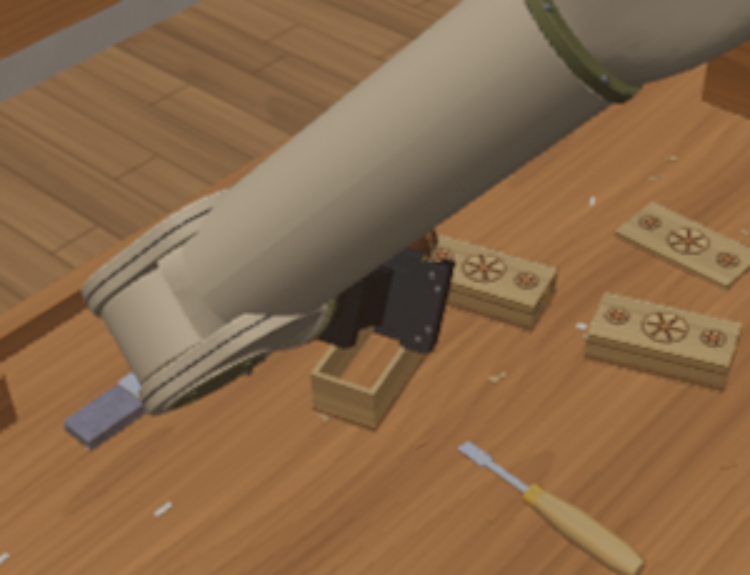

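The arm hides the mouth; the hand is above the box's near end at (400,300) with nothing spilt on the bench.

Call:
apply_moves([
  [0, 0, 0, 0, -0.06, 0, 0],
  [0, 0, 0, 0, -0.06, 0, 0],
  [0, 0, 0, 0, -0.06, 0, 0],
  [0, 0, 0, 0, -0.06, 0, 0],
  [0, 0, 0, 0, -0.06, 0, 0],
])

```text
t: 9.88
tcp_pos: [630.5, -32.9, 120.5]
tcp_rot: [0.491, 0.477, 0.627, -0.373]
contact_force: [-0.4, -0.2, -1.7]
width: 62.0
gripper_force: 30.0
```

Call:
apply_moves([
  [0, 0, 0, 0, -0.06, 0, 0],
  [0, 0, 0, 0, -0.06, 0, 0],
  [0, 0, 0, 0, 0, 0, 0],
  [0, 0, 0, 0, 0, 0, 0],
  [0, 0, 0, 0, 0, 0, 0],
])

```text
t: 10.3
tcp_pos: [630.8, -33.3, 121.3]
tcp_rot: [0.526, 0.455, 0.596, -0.4]
contact_force: [-0.1, -0.5, -1.8]
width: 62.5
gripper_force: 30.0
```

Call:
apply_moves([
  [0, 0, 0, 0, 0, 0, 0],
  [0, 0, 0, 0, 0, 0, 0],
  [0, 0, 0, 0, 0, 0, 0],
  [0, 0, 0, 0, 0, 0, 0],
  [0, 0, 0, 0, 0, 0, 0],
])

```text
t: 10.72
tcp_pos: [630.7, -33.2, 121.6]
tcp_rot: [0.527, 0.454, 0.596, -0.401]
contact_force: [0.3, 0.2, -0.5]
width: 62.6
gripper_force: 30.0
```

```bash
python3 - <<'E'
from h import *
st()
c=cap('wrist'); cv2.imwrite('pics/w4.png',c['color'][...,::-1])
E
```

```text
t 10.72 p [630.7 -33.2 121.6] q [-0.45  0.83 -0.14  1.7   1.34  1.71 -1.  ] F [ 0.3  0.2 -0.5] w 62.6 gf 30.0
```

View pics/w4.png

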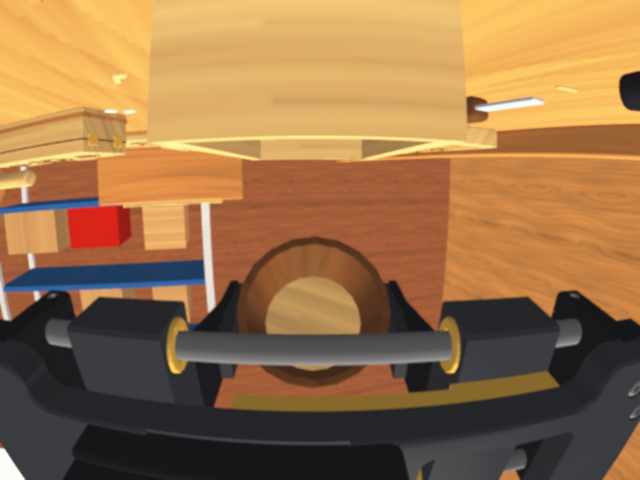

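The wrist view shows the cup's bare floor at (313,315): it is empty.

```bash
python3 - <<'E'
from h import *
p,r=st(); go([((631,-34,215),None),((631,-34,215),tgt(105.4,35)),((411,202,175),None),((411,202,64),None)],p,r)
E
```

```text
t 10.77 p [630.7 -33.1 121.5] q [-0.45  0.83 -0.14  1.7   1.34  1.71 -1.  ] F [-0.5 -0.1 -0.2] w 62.4 gf 30.0
shift [-92.9   0.2 -10.5] rows 3 [-30.96   0.06  -3.52]
turn [ 1.6000e-03  2.0586e+00 -0.0000e+00] rows 18 [ 1.000e-04  1.144e-01 -0.000e+00]
shift [0. 0. 0.] rows 0 [0. 0. 0.]
shift [ 211.3 -149.4  196.8] rows 9 [ 23.48 -16.6   21.86]
shift [-63.7  -0.   90.9] rows 3 [-21.22  -0.    30.31]
```

Call:
apply_moves([
  [-18.6, 0, -2.1, 0, 0, 0, 0],
  [-18.6, 0, -2.1, 0, 0, 0, 0],
  [-18.6, 0, -2.1, 0, 0, 0, 0],
  [-18.6, 0, -2.1, 0, 0, 0, 0],
  [-18.6, 0, -2.1, 0, 0, 0, 0],
])

```text
t: 11.18
tcp_pos: [630.7, -34.1, 215.8]
tcp_rot: [0.527, 0.454, 0.596, -0.401]
contact_force: [0.1, -0.8, -1.5]
width: 62.5
gripper_force: 30.0
```

Call:
apply_moves([
  [0, 0, 0, 0, 0.103, 0, 0],
  [0, 0, 0, 0, 0.103, 0, 0],
  [0, 0, 0, 0, 0.103, 0, 0],
  [0, 0, 0, 0, 0.103, 0, 0],
  [0, 0, 0, 0, 0.103, 0, 0],
])

```text
t: 11.6
tcp_pos: [630.9, -33.1, 215.5]
tcp_rot: [0.357, 0.541, 0.712, -0.27]
contact_force: [-0.1, -1.0, -1.7]
width: 62.3
gripper_force: 30.0
```

Call:
apply_moves([
  [0, 0, 0, 0, 0.103, 0, 0],
  [0, 0, 0, 0, 0.103, 0, 0],
  [0, 0, 0, 0, 0.103, 0, 0],
  [0, 0, 0, 0, 0.103, 0, 0],
  [0, 0, 0, 0, 0.103, 0, 0],
])

```text
t: 12.02
tcp_pos: [631.0, -33.6, 216.0]
tcp_rot: [0.164, 0.593, 0.779, -0.123]
contact_force: [0.2, -0.1, -0.6]
width: 62.1
gripper_force: 30.0
```

Call:
apply_moves([
  [0, 0, 0, 0, 0.103, 0, 0],
  [0, 0, 0, 0, 0.103, 0, 0],
  [0, 0, 0, 0, 0.103, 0, 0],
  [0, 0, 0, 0, 0.103, 0, 0],
  [0, 0, 0, 0, 0.103, 0, 0],
])

```text
t: 12.43
tcp_pos: [631.0, -34.2, 216.0]
tcp_rot: [-0.039, 0.605, 0.795, 0.032]
contact_force: [0.5, -0.2, -1.5]
width: 62.1
gripper_force: 30.0
```

Call:
apply_moves([
  [0, 0, 0, 0, 0.103, 0, 0],
  [0, 0, 0, 0, 0.103, 0, 0],
  [0, 0, 0, 0, 0.103, 0, 0],
  [0, 0, 0, 0, 0.103, 0, 0],
  [0, 0, 0, 0, 0.1, 0, 0],
])

```text
t: 12.85
tcp_pos: [630.9, -35.1, 215.4]
tcp_rot: [-0.239, 0.578, 0.759, 0.183]
contact_force: [0.8, 0.1, -2.3]
width: 62.2
gripper_force: 30.0
```

Call:
apply_moves([
  [21.1, -14.9, 19.7, 0, 0, 0, 0],
  [21.1, -14.9, 19.7, 0, 0, 0, 0],
  [21.1, -14.9, 19.7, 0, 0, 0, 0],
  [21.1, -14.9, 19.7, 0, 0, 0, 0],
  [21.1, -14.9, 19.7, 0, 0, 0, 0],
])

```text
t: 13.27
tcp_pos: [519.5, 84.5, 193.8]
tcp_rot: [-0.238, 0.578, 0.759, 0.181]
contact_force: [0.1, 0.7, -0.4]
width: 62.3
gripper_force: 30.0
```

Call:
apply_moves([
  [21.1, -14.9, 19.7, 0, 0, 0, 0],
  [21.1, -14.9, 19.7, 0, 0, 0, 0],
  [21.1, -14.9, 19.7, 0, 0, 0, 0],
  [21.1, -14.9, 19.7, 0, 0, 0, 0],
  [21.1, -14.9, 19.7, 0, 0, 0, 0],
])

```text
t: 13.68
tcp_pos: [409.7, 202.3, 173.5]
tcp_rot: [-0.238, 0.578, 0.759, 0.181]
contact_force: [0.8, 1.2, -1.2]
width: 61.9
gripper_force: 30.0
```

```bash
python3 - <<'E'
from h import *
p,r=st(); go([((411,202,62),tgt(105.4,35))],p,r)
c=cap('top'); W=cloud(c)
for x in comps(W):print(*x)
cv2.imwrite('pics/t5.png',cv2.resize(c['color'][100:340,180:540,::-1],None,fx=2.2,fy=2.2))
E
```

```text
t 13.68 p [409.7 202.3 173.5] q [ 0.45  0.14 -0.62  2.   -0.58  1.16  0.37] F [ 0.8  1.2 -1.2] w 61.9 gf 30.0
turn [0.0001 0.003  0.0009] rows 1 [0.0001 0.003  0.0009]
shift [-64.5   1.1  90.9] rows 3 [-21.49   0.37  30.31]
[490. 146.] 2006 25.0 (781.1, -368.3) (262.4, 47.4) -87.6
[269. 148.] 1225 21.1 (773.3, 121.7) (198.2, 40.8) 89.3
[386. 152.] 531 19.5 (767.2, -112.5) (142.0, 20.4) 88.1
[413. 215.] 2033 38.3 (624.8, -179.6) (134.4, 65.0) 14.6
[340. 213.] 1917 50.0 (627.4, -20.3) (133.8, 64.7) -74.2
[503. 272.] 2109 16.4 (505.2, -373.0) (137.9, 68.9) -1.6
[305. 354.] 28720 575.3 (327.7, -17.3) (85.7, 51.8) -88.5
[433. 303.] 2135 38.3 (438.5, -220.4) (134.1, 64.5) 20.2
[569. 416.] 1300 59.4 (224.8, -480.3) (168.3, 26.2) 27.3
```

View pics/t5.png

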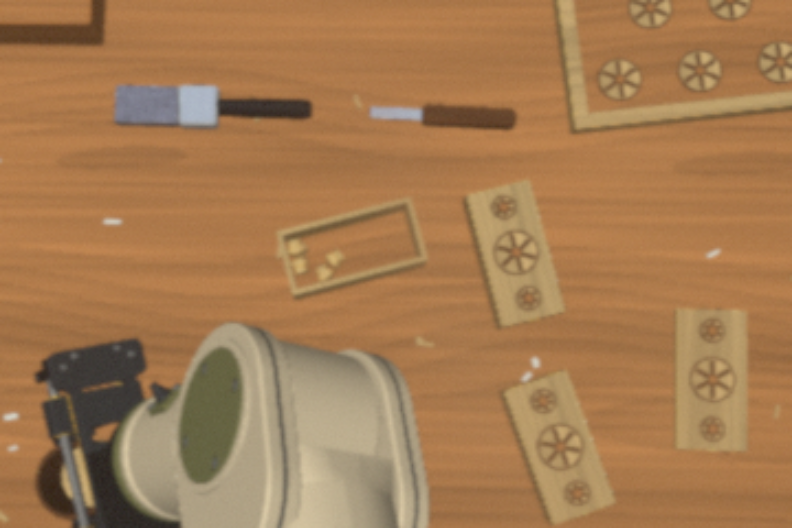

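The open box holds a cluster of knobs at (295–335,245–272); none lie on the bench. Putting the cup back.

Call:
apply_moves([
  [-21.3, 0.4, 30, 0, 0.003, 0, 0],
  [-21.3, 0.4, 30, 0, 0, 0, 0],
  [-15.6, 0.3, 22, 0, 0, 0, 0],
  [-5, 0, 7.1, 0, 0, 0, 0],
  [0, 0, 0, 0, 0, 0, 0],
])

```text
t: 14.15
tcp_pos: [411.2, 201.3, 63.5]
tcp_rot: [-0.241, 0.578, 0.758, 0.182]
contact_force: [0.4, -0.6, -0.2]
width: 62.1
gripper_force: 30.0
```

Call:
apply_moves([
  [0, 0, 0, 0, 0, 0, 0],
  [0, 0, 0, 0, 0, 0, 0],
  [0, 0, 0, 0, 0, 0, 0],
  [0, 0, 0, 0, 0, 0, 0],
  [0, 0, 0, 0, 0, 0, 0],
])

```text
t: 14.57
tcp_pos: [413.0, 201.4, 65.3]
tcp_rot: [-0.239, 0.577, 0.759, 0.183]
contact_force: [-0.6, -0.0, -0.7]
width: 62.0
gripper_force: 30.0
```

Call:
apply_moves([
  [-1.2, 0, 1.6, 0, 0, 0, 0],
  [-0.6, 0, 0.8, 0, 0, 0, 0],
  [0, 0, 0, 0, 0, 0, 0],
  [0, 0, 0, 0, 0, 0, 0],
  [0, 0, 0, 0, 0, 0, 0],
])

```text
t: 14.98
tcp_pos: [412.5, 201.4, 61.6]
tcp_rot: [-0.24, 0.578, 0.759, 0.183]
contact_force: [-0.3, 0.6, -0.5]
width: 62.0
gripper_force: 30.0
```

Call:
apply_moves([
  [-0.6, 0, 0.8, 0, 0, 0, 0],
  [0, 0, 0, 0, 0, 0, 0],
  [0, 0, 0, 0, 0, 0, 0],
  [0, 0, 0, 0, 0, 0, 0],
  [0, 0, 0, 0, 0, 0, 0],
])

```text
t: 15.4
tcp_pos: [412.7, 201.5, 61.2]
tcp_rot: [-0.24, 0.577, 0.759, 0.183]
contact_force: [-1.1, -3.0, 6.7]
width: 62.4
gripper_force: 30.0
```

Call:
apply_moves([
  [0, 0, 0, 0, 0, 0, 1],
  [0, 0, 0, 0, 0, 0, 1],
  [0, 0, 0, 0, 0, 0, 1],
  [0, 0, 0, 0, 0, 0, 1],
  [0, 0, 0, 0, 0, 0, 1],
])

```text
t: 15.82
tcp_pos: [412.5, 201.4, 60.6]
tcp_rot: [-0.239, 0.577, 0.759, 0.183]
contact_force: [-0.9, -0.4, -0.5]
width: 84.3
gripper_force: 0.0
```

Call:
apply_moves([
  [5, 0, -7, 0, 0, 0, 1],
  [20.6, 0, -29.5, 0, 0, 0, 1],
  [20.6, 0, -29.5, 0, 0, 0, 1],
  [20.6, 0, -29.5, 0, 0, 0, 1],
  [20.6, 0, -29.5, 0, 0, 0, 1],
])

```text
t: 16.23
tcp_pos: [411.9, 201.2, 215.4]
tcp_rot: [-0.239, 0.577, 0.759, 0.183]
contact_force: [0.7, 0.5, -0.1]
width: 87.2
gripper_force: 0.0
```

```bash
python3 - <<'E'
from h import *
p,r=st(); go([(p,tgt(105.4)),((480,-150,215),tgt(60)),((505.2,-373,150),tgt(-1.6))],p,r)
E
```

```text
t 16.23 p [411.9 201.2 215.4] q [ 0.47  0.09 -0.62  1.95 -0.59  1.25  0.34] F [ 0.7  0.5 -0.1] w 87.2 gf 0.0
turn [ 4.000e-04 -6.115e-01  1.400e-03] rows 6 [ 1.000e-04 -1.019e-01  2.000e-04]
shift [0. 0. 0.] rows 0 [0. 0. 0.]
turn [0.     0.     0.7924] rows 7 [0.     0.     0.1132]
shift [-270.1  234.6    0.4] rows 9 [-30.01  26.07   0.05]
turn [0.     0.     1.0751] rows 9 [0.     0.     0.1195]
shift [ 31.4 222.2  65. ] rows 6 [ 5.24 37.03 10.83]
```

Call:
apply_moves([
  [0, 0, 0, 0, -0.122, 0, 1],
  [0, 0, 0, 0, -0.122, 0, 1],
  [0, 0, 0, 0, -0.122, 0, 1],
  [0, 0, 0, 0, -0.122, 0, 1],
  [0, 0, 0, 0, -0.122, 0, 1],
])

```text
t: 16.65
tcp_pos: [413.2, 201.2, 215.2]
tcp_rot: [0.004, 0.606, 0.795, 0.001]
contact_force: [0.3, -0.5, -0.5]
width: 87.1
gripper_force: 0.0
```

Call:
apply_moves([
  [0, 0, 0, 0, 0, 0.12, 1],
  [0, 0, 0, 0, 0, 0.12, 1],
  [0, 0, 0, 0, 0, 0.12, 1],
  [0, 0, 0, 0, 0, 0.12, 1],
  [0, 0, 0, 0, 0, 0.12, 1],
])

```text
t: 17.07
tcp_pos: [412.1, 201.2, 213.7]
tcp_rot: [-0.0, 0.816, 0.579, 0.001]
contact_force: [0.2, 0.2, 0.1]
width: 87.1
gripper_force: 0.0
```

Call:
apply_moves([
  [0, 0, 0, 0, 0, 0.1, 1],
  [0, 0, 0, 0, 0, 0.095, 1],
  [-30, 26.1, 0, 0, 0, 0, 1],
  [-30, 26.1, 0, 0, 0, 0, 1],
  [-30, 26.1, 0, 0, 0, 0, 1],
])

```text
t: 17.48
tcp_pos: [434.7, 82.9, 213.7]
tcp_rot: [-0.0, 0.866, 0.5, 0.001]
contact_force: [0.5, 1.1, -0.3]
width: 86.9
gripper_force: 0.0
```

Call:
apply_moves([
  [-30, 26.1, 0, 0, 0, 0, 1],
  [-30, 26.1, 0, 0, 0, 0, 1],
  [-30, 26.1, 0, 0, 0, 0, 1],
  [-30, 26.1, 0, 0, 0, 0, 1],
  [-30, 26.1, 0, 0, 0, 0, 1],
])

```text
t: 17.9
tcp_pos: [472.5, -113.2, 213.4]
tcp_rot: [-0.0, 0.867, 0.499, 0.001]
contact_force: [0.1, 0.1, -0.0]
width: 87.1
gripper_force: 0.0
```

Call:
apply_moves([
  [-30, 26.1, 0, 0, 0, 0, 1],
  [0, 0, 0, 0, 0, 0.119, 1],
  [0, 0, 0, 0, 0, 0.119, 1],
  [0, 0, 0, 0, 0, 0.119, 1],
  [0, 0, 0, 0, 0, 0.119, 1],
])

```text
t: 18.32
tcp_pos: [480.0, -150.4, 213.0]
tcp_rot: [-0.001, 0.961, 0.278, 0.0]
contact_force: [0.4, -0.1, -0.3]
width: 87.1
gripper_force: 0.0
```

Call:
apply_moves([
  [0, 0, 0, 0, 0, 0.12, 1],
  [0, 0, 0, 0, 0, 0.12, 1],
  [0, 0, 0, 0, 0, 0.12, 1],
  [0, 0, 0, 0, 0, 0.12, 1],
  [0, 0, 0, 0, 0, 0.12, 1],
])

```text
t: 18.73
tcp_pos: [480.0, -150.2, 213.1]
tcp_rot: [-0.001, 1.0, -0.019, 0.0]
contact_force: [-0.4, 0.8, 0.1]
width: 86.9
gripper_force: 0.0
```

```bash
python3 - <<'E'
from h import *
c=cap('top')
for x in comps(cloud(c)):print(*x)
p,r=st(); go([((505.2,-373,120),tgt(-1.6))],p,r)
E
```

```text
[490. 146.] 2023 24.9 (778.9, -367.1) (261.2, 47.8) -88.6
[269. 148.] 1233 21.0 (773.5, 121.6) (198.1, 40.7) 88.4
[385. 152.] 529 19.7 (767.0, -113.5) (139.1, 19.8) 87.9
[474. 342.] 37033 632.6 (361.7, -119.2) (79.2, 66.8) -88.2
[340. 212.] 1896 50.3 (627.5, -20.3) (133.8, 64.9) -74.5
[322. 327.] 789 27.1 (362.4, 15.9) (117.3, 24.3) -3.9
[231. 312.] 918 79.4 (414.9, 201.9) (60.2, 59.8) -88.6
t 18.78 p [ 480.  -150.2  213.1] q [ 0.54  0.1  -0.34  1.8   0.03  1.24 -1.43] F [ 0.7 -0.7 -0.1] w 86.9 gf 0.0
turn [-0.0021 -0.0004 -0.0183] rows 1 [-0.0021 -0.0004 -0.0183]
shift [ 31.4 222.1  93.1] rows 7 [ 4.48 31.72 13.3 ]
```

Call:
apply_moves([
  [3.9, 27.8, 6, 0, 0, -0.018, 1],
  [3.9, 27.8, 6, 0, 0, 0, 1],
  [3.9, 27.8, 6, 0, 0, 0, 1],
  [3.9, 27.8, 6, 0, 0, 0, 1],
  [3.9, 27.8, 6, 0, 0, 0, 1],
])

```text
t: 19.2
tcp_pos: [497.4, -290.8, 182.5]
tcp_rot: [-0.001, 1.0, -0.005, 0.0]
contact_force: [0.2, -0.2, -0.3]
width: 87.0
gripper_force: 0.0
```

Call:
apply_moves([
  [3.9, 27.8, 6, 0, 0, 0, 1],
  [3.9, 27.8, 6, 0, 0, 0, 1],
  [3.9, 27.8, 6, 0, 0, 0, 1],
  [0, 0, 0, 0, 0, 0, 1],
  [0, 0, 0, 0, 0, 0, 1],
])

```text
t: 19.62
tcp_pos: [507.2, -374.5, 163.5]
tcp_rot: [-0.001, 1.0, -0.007, -0.0]
contact_force: [0.3, 0.8, -1.2]
width: 87.2
gripper_force: 0.0
```

```bash
python3 - <<'E'
from h import *
p,r=st()
c=cap('wrist'); W=fcloud(c)
for x in comps(W): print(*x)
cv2.imwrite('pics/w6.png',c['color'][...,::-1])
E
```

```text
t 19.62 p [ 507.2 -374.5  163.5] q [ 0.72  0.4  -0.2   1.53  0.08  1.21 -1.08] F [ 0.3  0.8 -1.2] w 87.2 gf 0.0
[ 87. 106.] 11586 38.1 (623.3, -178.8) (135.3, 66.3) 14.6
[ 11. 110.] 1544 37.5 (639.0, -85.6) (62.1, 17.8) -1.1
[312. 225.] 12971 15.9 (504.0, -372.7) (138.2, 68.7) -1.3
[309. 387.] 103663 260.4 (519.7, -375.4) (192.1, 53.2) 89.4
```

View pics/w6.png

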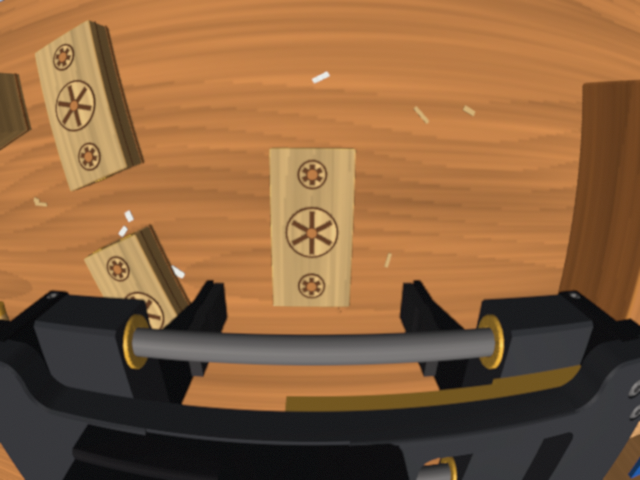

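Lid lies between the fingers at (312,228), rosettes up, untouched so far.

Call:
apply_moves([
  [-3.2, -1.8, 30, 0, 0, -0.005, 1],
  [0, 0, 30, 0, 0, 0, 1],
  [0, 0, 30, 0, 0, 0, 1],
  [0, 0, 30, 0, 0, 0, 1],
  [0, 0, 0, 0, 0, 0, 1],
])

```text
t: 20.08
tcp_pos: [502.3, -367.5, 38.9]
tcp_rot: [-0.004, 1.0, -0.002, -0.003]
contact_force: [-0.0, 0.7, -0.5]
width: 86.7
gripper_force: 0.0
```

```bash
python3 - <<'E'
from h import *
p,r=st(); go([((504,-372.7,21.5),tgt(-1.4))],p,r)
E
```

```text
t 20.08 p [ 502.3 -367.5   38.9] q [ 0.71  0.52 -0.19  1.65  0.11  0.99 -1.09] F [-0.   0.7 -0.5] w 86.7 gf 0.0
turn [-0.0074  0.0065  0.0198] rows 1 [-0.0074  0.0065  0.0198]
shift [ 1.8  5.1 17.4] rows 1 [ 1.79  5.13 17.36]
```

Call:
apply_moves([
  [0, 0, 0, 0, 0, 0, 1],
  [0, 0, 0, 0, 0, 0, 1],
  [0, 0, 0, 0, 0, 0, 1],
  [0, 0, 0, 0, 0, 0, 1],
  [0, 0, 0, 0, 0, 0, 1],
])

```text
t: 20.5
tcp_pos: [505.6, -371.5, 45.6]
tcp_rot: [-0.0, 1.0, -0.004, 0.001]
contact_force: [0.0, -0.4, -0.2]
width: 87.2
gripper_force: 0.0
```

```bash
python3 - <<'E'
from h import *
p,r=st(); go([((504,-372.7,21.5),tgt(-1.4))],p,r)
E
```

```text
t 20.5 p [ 505.6 -371.5   45.6] q [ 0.71  0.52 -0.19  1.64  0.11  0.99 -1.09] F [ 0.  -0.4 -0.2] w 87.2 gf 0.0
turn [-0.0007 -0.0022  0.0168] rows 1 [-0.0007 -0.0022  0.0168]
shift [-1.6  1.3 24.1] rows 1 [-1.61  1.25 24.13]
```

Call:
apply_moves([
  [-1.6, 1.2, 8, 0, 0, 0.016, 1],
  [0, 0, 8, 0, 0, 0, 1],
  [0, 0, 5, 0, 0, 0, 1],
  [0, 0, 2.5, 0, 0, 0, 1],
  [0, 0, 0, 0, 0, 0, 1],
])

```text
t: 20.92
tcp_pos: [502.8, -372.0, 19.9]
tcp_rot: [-0.001, 1.0, -0.012, -0.001]
contact_force: [0.3, -0.5, 0.7]
width: 87.2
gripper_force: 0.0
```

Call:
apply_moves([
  [0, 0, 0, 0, 0, 0, 1],
  [0, 0, 0, 0, 0, 0, 1],
  [0, 0, 0, 0, 0, 0, 1],
  [0, 0, 0, 0, 0, 0, 1],
  [0, 0, 0, 0, 0, 0, 1],
])

```text
t: 21.33
tcp_pos: [503.3, -372.2, 20.5]
tcp_rot: [-0.001, 1.0, -0.012, 0.0]
contact_force: [-1.0, 0.1, -0.0]
width: 87.0
gripper_force: 0.0
```

```bash
python3 - <<'E'
from h import *
p,r=st(); go([((504,-372.7,21.5),tgt(-1.4))],p,r)
E
```

```text
t 21.33 p [ 503.3 -372.2   20.5] q [ 0.71  0.55 -0.18  1.66  0.11  0.95 -1.11] F [-1.   0.1 -0. ] w 87.0 gf 0.0
turn [-0.0021 -0.0002  0.0007] rows 1 [-0.0021 -0.0002  0.0007]
shift [ 0.7  0.5 -1. ] rows 1 [ 0.67  0.52 -1.05]
```

Good. Close on the lid and lift.

Call:
apply_moves([
  [0.6, 0.5, -1, 0, 0, 0, 1],
  [0, 0, 0, 0, 0, 0, 0],
  [0, 0, 0, 0, 0, 0, 0],
  [0, 0, 0, 0, 0, 0, 0],
  [0, 0, 0, 0, 0, 0, 0],
])

```text
t: 21.75
tcp_pos: [503.9, -372.7, 21.5]
tcp_rot: [-0.001, 1.0, -0.012, 0.0]
contact_force: [0.2, -0.8, -0.3]
width: 67.8
gripper_force: 0.8
```

Call:
apply_moves([
  [0, 0, 0, 0, 0, 0, 0],
  [0, 0, 0, 0, 0, 0, 0],
  [0, 0, 0, 0, 0, 0, 0],
  [0, 0, 0, 0, 0, 0, 0],
  [0, 0, 0, 0, 0, 0, 0],
])

```text
t: 22.17
tcp_pos: [503.9, -372.7, 21.5]
tcp_rot: [-0.001, 1.0, -0.012, 0.0]
contact_force: [0.4, -0.1, -0.1]
width: 67.6
gripper_force: 30.0
```

Call:
apply_moves([
  [0, 0, -8, 0, 0, 0, 0],
  [0, 0, -25, 0, 0, 0, 0],
  [0, 0, -30, 0, 0, 0, 0],
  [0, 0, -35, 0, 0, 0, 0],
  [0, 0, -35, 0, 0, 0, 0],
])

```text
t: 22.58
tcp_pos: [503.5, -372.6, 156.2]
tcp_rot: [-0.001, 1.0, -0.012, -0.0]
contact_force: [0.6, -0.5, -0.6]
width: 67.4
gripper_force: 30.0
```

```bash
python3 - <<'E'
from h import *
c=cap('top')
for x in comps(cloud(c)):
    if x[2]<100: print(*x)
p,r=st(); go([(p,tgt(105.4)),((626.3,-20,150),None)],p,r)
E
```

```text
[490. 146.] 2003 24.9 (776.1, -367.7) (261.0, 47.8) 90.0
[269. 148.] 1231 21.1 (773.2, 121.4) (197.7, 41.0) 88.9
[386. 152.] 530 19.4 (767.0, -112.5) (141.8, 20.6) 88.3
[413. 215.] 2029 38.5 (624.7, -179.5) (134.3, 64.8) 14.9
[340. 213.] 1912 50.5 (627.5, -20.5) (134.2, 64.8) -74.6
[433. 303.] 2138 38.3 (438.6, -220.5) (133.8, 64.6) 20.1
[214. 287.] 934 79.2 (463.4, 241.7) (61.5, 58.6) -88.8
[322. 327.] 790 27.0 (362.6, 15.5) (117.8, 23.9) -4.8
t 22.63 p [ 506.4 -374.5  164.6] q [ 0.72  0.39 -0.2   1.55  0.08  1.2  -1.09] F [ 2.3 -1.9  6.3] w 67.7 gf 30.0
turn [ 0.0102 -0.0029 -1.8634] rows 16 [ 0.0006 -0.0002 -0.1165]
shift [0. 0. 0.] rows 0 [0. 0. 0.]
shift [310.  209.7  14.6] rows 10 [31.   20.97  1.46]
```

Call:
apply_moves([
  [0, 0, 0, 0, 0, -0.117, 0],
  [0, 0, 0, 0, 0, -0.117, 0],
  [0, 0, 0, 0, 0, -0.117, 0],
  [0, 0, 0, 0, 0, -0.117, 0],
  [0, 0, 0, 0, 0, -0.117, 0],
])

```text
t: 23.05
tcp_pos: [503.8, -372.9, 154.9]
tcp_rot: [-0.001, 0.96, 0.28, 0.0]
contact_force: [0.5, 0.6, -1.0]
width: 67.4
gripper_force: 30.0
```

Call:
apply_moves([
  [0, 0, 0, 0, 0, -0.117, 0],
  [0, 0, 0, 0, 0, -0.117, 0],
  [0, 0, 0, 0, 0, -0.117, 0],
  [0, 0, 0, 0, 0, -0.117, 0],
  [0, 0, 0, 0, 0, -0.117, 0],
])

```text
t: 23.47
tcp_pos: [503.8, -372.9, 154.8]
tcp_rot: [-0.001, 0.839, 0.545, 0.001]
contact_force: [0.1, -0.2, 0.1]
width: 67.8
gripper_force: 30.0
```

Call:
apply_moves([
  [0, 0, 0, 0, 0, -0.117, 0],
  [0, 0, 0, 0, 0, -0.117, 0],
  [0, 0, 0, 0, 0, -0.117, 0],
  [0, 0, 0, 0, 0, -0.117, 0],
  [0, 0, 0, 0, 0, -0.117, 0],
])

```text
t: 23.88
tcp_pos: [503.8, -373.0, 154.9]
tcp_rot: [-0.0, 0.646, 0.763, 0.001]
contact_force: [-0.3, -0.9, -0.3]
width: 67.7
gripper_force: 30.0
```

Call:
apply_moves([
  [0, 0, 0, 0, 0, -0.11, 0],
  [31, 21, 0, 0, 0, 0, 0],
  [31, 21, 0, 0, 0, 0, 0],
  [31, 21, 0, 0, 0, 0, 0],
  [31, 21, 0, 0, 0, 0, 0],
])

```text
t: 24.3
tcp_pos: [551.9, -229.6, 155.3]
tcp_rot: [-0.0, 0.606, 0.796, 0.001]
contact_force: [1.1, -0.2, -0.6]
width: 67.6
gripper_force: 30.0
```

Call:
apply_moves([
  [31, 21, 0, 0, 0, 0, 0],
  [31, 21, 0, 0, 0, 0, 0],
  [31, 21, 0, 0, 0, 0, 0],
  [15, 10, 0, 0, 0, 0, 0],
  [0, 0, 0, 0, 0, 0, 0],
])

```text
t: 24.72
tcp_pos: [594.4, -101.0, 155.8]
tcp_rot: [-0.001, 0.602, 0.798, 0.002]
contact_force: [-0.5, 0.4, -0.4]
width: 67.4
gripper_force: 30.0
```

```bash
python3 - <<'E'
from h import *
c=cap('wrist'); W=fcloud(c); cv2.imwrite('pics/w7.png',c['color'][...,::-1])
p,r=st(); go([((626.1,-20,100),tgt(105.5))],p,r)
E
```

```text
t 24.77 p [ 593.7 -104.4  155.5] q [ 0.59  0.41 -0.61  1.6   0.25  1.2   0.2 ] F [ 0.  -1.2 -0.3] w 67.4 gf 30.0
turn [ 0.0015 -0.0025  0.0045] rows 1 [ 0.0015 -0.0025  0.0045]
shift [72.7 53.8 55.5] rows 3 [24.22 17.93 18.5 ]
```

View pics/w7.png

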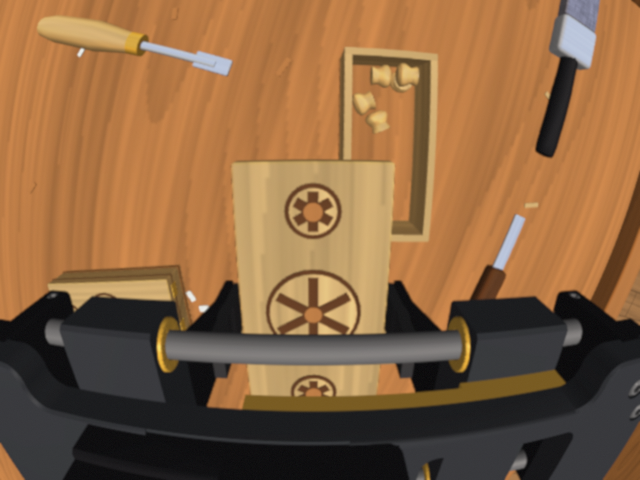

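The wrist view shows the lid firmly in the jaws and five knobs (365–405,75–120) inside the open box at its left end.

```bash
python3 - <<'E'
from h import *
W=fcloud(load('wrist')); p=W[30:250,330:450].reshape(-1,3); p=p[(p[:,2]>46)&(p[:,2]<54)]
p=p[np.hypot(p[:,0]-626,p[:,1]+20)<80]
for a in (105,105.5,106):
    u=np.array([np.cos(np.radians(a)),np.sin(np.radians(a))]); v=np.array([u[1],-u[0]])
    d=p[:,:2]-[626.1,-20]; U=d@u;V=d@v; print(a,len(p),np.percentile(U,[.5,99.5]).round(1),np.percentile(V,[.5,99.5]).round(1), [ (np.percentile(V[(U>lo)&(U<lo+30)],99)).round(1) for lo in (-60,-20,20)])
r=cv2.minAreaRect(p[:,:2].astype(np.float32)); print(r)
E
```

```text
105 3405 [-65.1  67.8] [-32.4  32.5] [np.float64(32.7), np.float64(32.3), np.float64(31.8)]
105.5 3405 [-65.3  67.9] [-32.   32.4] [np.float64(32.4), np.float64(32.3), np.float64(32.1)]
106 3405 [-65.4  68. ] [-31.9  32.5] [np.float64(32.1), np.float64(32.1), np.float64(32.4)]
((625.9790649414062, -18.63671875), (65.15228271484375, 133.91331481933594), 15.398520469665527)
```

Call:
apply_moves([
  [24, 18, 5, 0, 0, 0.004, 0],
  [24, 18, 5, 0, 0, 0, 0],
  [15, 11, 10, 0, 0, 0, 0],
  [9, 7, 10, 0, 0, 0, 0],
  [0, 0, 10, 0, 0, 0, 0],
])

```text
t: 25.18
tcp_pos: [626.6, -22.1, 114.7]
tcp_rot: [-0.001, 0.606, 0.795, 0.001]
contact_force: [-0.9, 0.0, -0.7]
width: 67.5
gripper_force: 30.0
```

Call:
apply_moves([
  [0, 0, 10, 0, 0, 0, 0],
  [0, 0, 0, 0, 0, 0, 0],
  [0, 0, 0, 0, 0, 0, 0],
  [0, 0, 0, 0, 0, 0, 0],
  [0, 0, 0, 0, 0, 0, 0],
])

```text
t: 25.6
tcp_pos: [626.5, -24.7, 106.0]
tcp_rot: [-0.0, 0.607, 0.794, 0.001]
contact_force: [0.3, -1.0, -0.7]
width: 67.4
gripper_force: 30.0
```

Call:
apply_moves([
  [0, 0, 0, 0, 0, 0, 0],
  [0, 0, 0, 0, 0, 0, 0],
  [0, 0, 0, 0, 0, 0, 0],
  [0, 0, 0, 0, 0, 0, 0],
  [0, 0, 0, 0, 0, 0, 0],
])

```text
t: 26.02
tcp_pos: [626.3, -23.6, 105.4]
tcp_rot: [-0.0, 0.607, 0.795, 0.001]
contact_force: [-0.0, -0.3, -0.8]
width: 67.3
gripper_force: 30.0
```

```bash
python3 - <<'E'
from h import *
p,r=st(); go([((626.1,-20,80),tgt(105.5))],p,r)
E
```

```text
t 26.02 p [626.3 -23.6 105.4] q [ 0.43  0.52 -0.61  1.58  0.31  1.14  0.02] F [-0.  -0.3 -0.8] w 67.3 gf 30.0
turn [ 0.001  -0.0019 -0.004 ] rows 1 [ 0.001  -0.0019 -0.004 ]
shift [ 3.5  0.8 25.4] rows 1 [ 3.5   0.81 25.36]
```

Call:
apply_moves([
  [4.4, 0.9, 8, 0, 0, -0.004, 0],
  [0, 0, 8, 0, 0, 0, 0],
  [0, 0, 8, 0, 0, 0, 0],
  [0, 0, 4, 0, 0, 0, 0],
  [0, 0, 0, 0, 0, 0, 0],
])

```text
t: 26.43
tcp_pos: [625.0, -19.1, 75.5]
tcp_rot: [-0.002, 0.605, 0.796, 0.0]
contact_force: [-0.5, -0.5, -1.0]
width: 67.6
gripper_force: 30.0
```

Call:
apply_moves([
  [0, 0, 0, 0, 0, 0, 0],
  [0, 0, 0, 0, 0, 0, 0],
  [0, 0, 0, 0, 0, 0, 0],
  [0, 0, 0, 0, 0, 0, 0],
  [0, 0, 0, 0, 0, 0, 0],
])

```text
t: 26.85
tcp_pos: [626.1, -19.1, 77.6]
tcp_rot: [-0.0, 0.605, 0.796, 0.001]
contact_force: [0.9, -0.1, -0.6]
width: 67.5
gripper_force: 30.0
```

```bash
python3 - <<'E'
from h import *
p,r=st(); go([((626,-19.2,66.5),tgt(105.5))],p,r)
E
```

```text
t 26.85 p [626.1 -19.1  77.6] q [ 0.42  0.55 -0.6   1.61  0.34  1.09 -0.  ] F [ 0.9 -0.1 -0.6] w 67.5 gf 30.0
turn [ 0.0013 -0.0017 -0.0002] rows 1 [ 0.0013 -0.0017 -0.0002]
shift [-0.  -0.1 11.1] rows 1 [-0.03 -0.13 11.09]
```

Call:
apply_moves([
  [0, 0, 2.5, 0, 0, 0, 0],
  [0, 0, 2.5, 0, 0, 0, 0],
  [0, 0, 2, 0, 0, 0, 0],
  [0, 0, 0, 0, 0, 0, 0],
  [0, 0, 0, 0, 0, 0, 0],
])

```text
t: 27.27
tcp_pos: [625.8, -19.1, 70.0]
tcp_rot: [-0.001, 0.605, 0.796, 0.001]
contact_force: [-0.3, -0.6, -1.2]
width: 67.5
gripper_force: 30.0
```

Call:
apply_moves([
  [0, 0, 1.5, 0, 0, 0, 0],
  [0, 0, 1, 0, 0, 0, 0],
  [0, 0, 0, 0, 0, 0, 0],
  [0, 0, 0, 0, 0, 0, 0],
  [0, 0, 0, 0, 0, 0, 0],
])

```text
t: 27.68
tcp_pos: [626.0, -19.0, 67.8]
tcp_rot: [-0.0, 0.605, 0.796, 0.001]
contact_force: [-0.1, -0.9, -1.0]
width: 68.0
gripper_force: 30.0
```

Call:
apply_moves([
  [0, 0, 1, 0, 0, 0, 0],
  [0, 0, 0.6, 0, 0, 0, 0],
  [0, 0, 0, 0, 0, 0, 0],
  [0, 0, 0, 0, 0, 0, 0],
  [0, 0, 0, 0, 0, 0, 0],
])

```text
t: 28.1
tcp_pos: [626.1, -19.0, 66.5]
tcp_rot: [-0.0, 0.605, 0.796, 0.001]
contact_force: [-1.9, 0.3, 4.9]
width: 67.7
gripper_force: 30.0
```

Call:
apply_moves([
  [0, 0, 0.5, 0, 0, 0, 0],
  [0, 0, 0, 0, 0, 0, 0],
  [0, 0, 0, 0, 0, 0, 0],
  [0, 0, 0, 0, 0, 0, 0],
  [0, 0, 0, 0, 0, 0, 0],
])

```text
t: 28.52
tcp_pos: [626.1, -19.1, 66.5]
tcp_rot: [-0.0, 0.605, 0.796, 0.001]
contact_force: [-3.0, -0.6, 10.0]
width: 67.8
gripper_force: 30.0
```

Call:
apply_moves([
  [0, 0, 0, 0, 0, 0, 1],
  [0, 0, 0, 0, 0, 0, 1],
  [0, 0, 0, 0, 0, 0, 1],
  [0, 0, 0, 0, 0, 0, 1],
  [0, 0, 0, 0, 0, 0, 1],
])

```text
t: 28.93
tcp_pos: [625.9, -19.1, 65.4]
tcp_rot: [-0.001, 0.605, 0.796, 0.001]
contact_force: [-0.7, -0.5, -0.1]
width: 85.6
gripper_force: 0.0
```

Call:
apply_moves([
  [0, 0, -5, 0, 0, 0, 1],
  [0, 0, -25, 0, 0, 0, 1],
  [0, 0, -30, 0, 0, 0, 1],
  [0, 0, -35, 0, 0, 0, 1],
  [0, 0, 0, 0, 0, 0, 1],
])

```text
t: 29.35
tcp_pos: [629.0, -18.6, 168.2]
tcp_rot: [0.003, 0.605, 0.796, 0.004]
contact_force: [0.2, 1.1, 1.3]
width: 86.5
gripper_force: 0.0
```

```bash
python3 - <<'E'
from h import *
c=cap('wrist'); W=fcloud(c)
for x in comps(W,minpx=1500):
    if x[2]<100: print(*x)
p,r=st(); go([(p,tgt(14.8)),((623.5,-179,160),None)],p,r)
E
```

```text
[514. 107.] 6935 20.8 (772.3, 122.5) (200.1, 42.4) 89.4
[ 73. 129.] 3249 27.2 (362.0, 17.5) (119.2, 24.1) -5.3
[307. 233.] 17028 60.8 (626.7, -19.4) (138.9, 68.5) -74.4
t 29.4 p [628.1 -18.9 165.1] q [ 0.44  0.46 -0.63  1.53  0.28  1.24  0.04] F [ 0.9 -0.1 -0. ] w 87.0 gf 0.0
turn [ 0.006  -0.0057  1.5829] rows 14 [ 0.0004 -0.0004  0.1131]
shift [0. 0. 0.] rows 0 [0. 0. 0.]
shift [-45.3 153.7   5.1] rows 5 [-9.07 30.73  1.02]
```

Call:
apply_moves([
  [0, 0, 0, 0, 0, 0.113, 1],
  [0, 0, 0, 0, 0, 0.113, 1],
  [0, 0, 0, 0, 0, 0.113, 1],
  [0, 0, 0, 0, 0, 0.113, 1],
  [0, 0, 0, 0, 0, 0.113, 1],
])

```text
t: 29.82
tcp_pos: [625.5, -19.3, 160.0]
tcp_rot: [-0.001, 0.805, 0.593, 0.0]
contact_force: [-0.2, 0.2, -0.2]
width: 87.1
gripper_force: 0.0
```

Call:
apply_moves([
  [0, 0, 0, 0, 0, 0.113, 1],
  [0, 0, 0, 0, 0, 0.113, 1],
  [0, 0, 0, 0, 0, 0.113, 1],
  [0, 0, 0, 0, 0, 0.113, 1],
  [0, 0, 0, 0, 0, 0.113, 1],
])

```text
t: 30.23
tcp_pos: [625.5, -19.3, 159.9]
tcp_rot: [-0.001, 0.938, 0.346, -0.0]
contact_force: [0.6, -0.3, 0.8]
width: 87.0
gripper_force: 0.0
```

Call:
apply_moves([
  [0, 0, 0, 0, 0, 0.113, 1],
  [0, 0, 0, 0, 0, 0.113, 1],
  [0, 0, 0, 0, 0, 0.113, 1],
  [0, 0, 0, 0, 0, 0.113, 1],
  [-9, 30.7, 0, 0, 0, 0, 1],
])

```text
t: 30.65
tcp_pos: [625.1, -43.6, 160.2]
tcp_rot: [-0.003, 0.992, 0.129, 0.0]
contact_force: [0.1, 1.4, -0.0]
width: 87.0
gripper_force: 0.0
```

Call:
apply_moves([
  [-9, 30.7, 0, 0, 0, 0, 1],
  [-9, 30.7, 0, 0, 0, 0, 1],
  [-9, 30.7, 0, 0, 0, 0, 1],
  [-9, 30.7, 0, 0, 0, 0, 1],
  [0, 0, 0, 0, 0, 0, 1],
])

```text
t: 31.07
tcp_pos: [619.9, -188.1, 159.2]
tcp_rot: [0.001, 0.992, 0.125, -0.001]
contact_force: [-0.1, -2.3, -0.0]
width: 87.1
gripper_force: 0.0
```

Call:
apply_moves([
  [0, 0, 0, 0, 0, 0, 1],
  [0, 0, 0, 0, 0, 0, 1],
  [0, 0, 0, 0, 0, 0, 1],
  [0, 0, 0, 0, 0, 0, 1],
  [0, 0, 0, 0, 0, 0, 1],
])

```text
t: 31.48
tcp_pos: [622.0, -177.9, 160.4]
tcp_rot: [-0.001, 0.991, 0.13, 0.0]
contact_force: [0.2, -0.2, -0.6]
width: 87.4
gripper_force: 0.0
```

```bash
python3 - <<'E'
from h import *
c=cap('wrist'); W=fcloud(c)
for x in comps(W,minpx=1500):
    if x[2]<100: print(*x)
p,r=st(); go([((623.8,-179.2,70),tgt(14.8))],p,r)
E
```

```text
[60. 10.] 2602 21.1 (765.0, 107.1) (172.4, 26.6) 89.6
[290.  39.] 3974 19.2 (766.5, -112.7) (141.7, 20.9) 87.6
[522. 101.] 9757 24.2 (786.7, -359.1) (246.4, 49.6) -84.6
[128. 186.] 15034 61.0 (626.9, -19.3) (139.3, 68.5) -74.7
[315. 227.] 14274 37.9 (623.4, -178.4) (134.7, 64.6) 14.9
t 31.53 p [ 621.9 -178.2  160.4] q [ 0.44  0.45 -0.3   1.49  0.14  1.23 -1.19] F [ 0.5 -0.1  0.2] w 86.7 gf 0.0
turn [-0.0021 -0.0009  0.0022] rows 1 [-0.0021 -0.0009  0.0022]
shift [ 1.6  1.5 90.4] rows 3 [ 0.52  0.49 30.12]
```

Call:
apply_moves([
  [1.4, 0.6, 25, 0, 0, 0.002, 1],
  [0, 0, 25, 0, 0, 0, 1],
  [0, 0, 25, 0, 0, 0, 1],
  [0, 0, 20, 0, 0, 0, 1],
  [0, 0, 15, 0, 0, 0, 1],
])

```text
t: 31.95
tcp_pos: [622.5, -178.5, 48.2]
tcp_rot: [-0.001, 0.992, 0.129, -0.001]
contact_force: [0.0, -0.1, 0.3]
width: 87.1
gripper_force: 0.0
```

Call:
apply_moves([
  [0, 0, 10, 0, 0, 0, 1],
  [0, 0, 6, 0, 0, 0, 1],
  [0, 0, 0, 0, 0, 0, 1],
  [0, 0, 0, 0, 0, 0, 1],
  [0, 0, 0, 0, 0, 0, 1],
])

```text
t: 32.37
tcp_pos: [624.1, -179.2, 35.6]
tcp_rot: [-0.001, 0.992, 0.128, 0.001]
contact_force: [-0.4, -0.2, -0.1]
width: 86.9
gripper_force: 0.0
```

Call:
apply_moves([
  [0, 0, 0, 0, 0, 0, 1],
  [0, 0, 0, 0, 0, 0, 1],
  [0, 0, 0, 0, 0, 0, 1],
  [0, 0, 0, 0, 0, 0, 1],
  [0, 0, 0, 0, 0, 0, 1],
])

```text
t: 32.78
tcp_pos: [623.3, -179.2, 34.5]
tcp_rot: [-0.001, 0.992, 0.128, 0.0]
contact_force: [-0.4, -0.4, -0.5]
width: 86.9
gripper_force: 0.0
```

```bash
python3 - <<'E'
from h import *
p,r=st(); go([((623.4,-178.4,34),tgt(14.8))],p,r)
E
```

```text
t 32.78 p [ 623.3 -179.2   34.5] q [ 0.42  0.58 -0.28  1.58  0.18  1.01 -1.23] F [-0.4 -0.4 -0.5] w 86.9 gf 0.0
turn [-0.0019 -0.0009 -0.0011] rows 1 [-0.0019 -0.0009 -0.0011]
shift [ 0.2 -0.7  0.5] rows 1 [ 0.24 -0.71  0.47]
```

Call:
apply_moves([
  [0.2, -0.7, 0, -0.002, -0.001, -0.001, 1],
  [0, 0, 0, 0, 0, 0, 0],
  [0, 0, 0, 0, 0, 0, 0],
  [0, 0, 0, 0, 0, 0, 0],
  [0, 0, 0, 0, 0, 0, 0],
])

```text
t: 33.2
tcp_pos: [623.3, -178.4, 34.3]
tcp_rot: [0.0, 0.992, 0.129, -0.0]
contact_force: [0.4, -0.6, -0.5]
width: 67.9
gripper_force: 0.0
```

Call:
apply_moves([
  [0, 0, 0, 0, 0, 0, 0],
  [0, 0, 0, 0, 0, 0, 0],
  [0, 0, 0, 0, 0, 0, 0],
  [0, 0, 0, 0, 0, 0, 0],
  [0, 0, 0, 0, 0, 0, 0],
])

```text
t: 33.62
tcp_pos: [623.3, -178.4, 34.3]
tcp_rot: [0.0, 0.992, 0.129, -0.0]
contact_force: [0.6, -1.1, 0.1]
width: 63.9
gripper_force: 30.0
```

```bash
python3 - <<'E'
from h import *
p,r=st(); p2=p+[0,0,120]
go([(p2,None),(p2,tgt(105.55)),((626.5,-19.3,p2[2]),None)],p,r)
E
```

```text
t 33.62 p [ 623.3 -178.4   34.3] q [ 0.42  0.58 -0.28  1.58  0.18  1.01 -1.23] F [ 0.6 -1.1  0.1] w 63.9 gf 30.0
shift [  -0.    0. -120.] rows 3 [-1.e-02  0.e+00 -4.e+01]
turn [-1.000e-04  2.000e-04 -1.584e+00] rows 14 [-0.      0.     -0.1131]
shift [0. 0. 0.] rows 0 [0. 0. 0.]
shift [152.5  45.7   0. ] rows 4 [38.11 11.43  0.  ]
```

Call:
apply_moves([
  [0, 0, -10, 0, 0, 0, 0],
  [0, 0, -25, 0, 0, 0, 0],
  [0, 0, -30, 0, 0, 0, 0],
  [0, 0, -30, 0, 0, 0, 0],
  [0, 0, -25, 0, 0, 0, 0],
])

```text
t: 34.03
tcp_pos: [623.4, -178.3, 156.9]
tcp_rot: [0.0, 0.992, 0.129, 0.0]
contact_force: [0.6, 0.2, -2.1]
width: 63.7
gripper_force: 30.0
```

Call:
apply_moves([
  [0, 0, 0, 0, 0, -0.06, 0],
  [0, 0, 0, 0, 0, -0.113, 0],
  [0, 0, 0, 0, 0, -0.113, 0],
  [0, 0, 0, 0, 0, -0.113, 0],
  [0, 0, 0, 0, 0, -0.113, 0],
])

```text
t: 34.45
tcp_pos: [623.0, -178.3, 154.7]
tcp_rot: [-0.0, 0.926, 0.378, -0.0]
contact_force: [1.2, 0.1, -3.6]
width: 63.7
gripper_force: 30.0
```

Call:
apply_moves([
  [0, 0, 0, 0, 0, -0.113, 0],
  [0, 0, 0, 0, 0, -0.113, 0],
  [0, 0, 0, 0, 0, -0.113, 0],
  [0, 0, 0, 0, 0, -0.113, 0],
  [0, 0, 0, 0, 0, -0.113, 0],
])

```text
t: 34.87
tcp_pos: [623.0, -178.3, 154.6]
tcp_rot: [-0.0, 0.784, 0.621, -0.0]
contact_force: [-0.7, 0.3, -2.6]
width: 63.7
gripper_force: 30.0
```

Call:
apply_moves([
  [0, 0, 0, 0, 0, -0.113, 0],
  [0, 0, 0, 0, 0, -0.113, 0],
  [0, 0, 0, 0, 0, -0.113, 0],
  [0, 0, 0, 0, 0, -0.113, 0],
  [0, 0, 0, 0, 0, -0.055, 0],
])

```text
t: 35.28
tcp_pos: [623.0, -178.5, 154.6]
tcp_rot: [-0.0, 0.602, 0.798, -0.0]
contact_force: [0.2, -0.5, -3.7]
width: 63.8
gripper_force: 30.0
```

Call:
apply_moves([
  [20, 6, 0, 0, 0, 0, 0],
  [34, 10.2, 0, 0, 0, 0, 0],
  [34, 10.2, 0, 0, 0, 0, 0],
  [34, 10.2, 0, 0, 0, 0, 0],
  [20, 6, 0, 0, 0, 0, 0],
])

```text
t: 35.7
tcp_pos: [625.7, -25.1, 155.0]
tcp_rot: [-0.001, 0.603, 0.797, 0.001]
contact_force: [0.3, 0.5, -2.4]
width: 64.0
gripper_force: 30.0
```

Call:
apply_moves([
  [10.5, 3.1, 0, 0, 0, 0, 0],
  [0, 0, 0, 0, 0, 0, 0],
  [0, 0, 0, 0, 0, 0, 0],
  [0, 0, 0, 0, 0, 0, 0],
  [0, 0, 0, 0, 0, 0, 0],
])

```text
t: 36.12
tcp_pos: [626.5, -21.7, 154.2]
tcp_rot: [0.0, 0.606, 0.795, -0.001]
contact_force: [-0.4, 0.3, -3.0]
width: 63.8
gripper_force: 30.0
```

Call:
apply_moves([
  [0, 0, 0, 0, 0, 0, 0],
  [0, 0, 0, 0, 0, 0, 0],
  [0, 0, 0, 0, 0, 0, 0],
  [0, 0, 0, 0, 0, 0, 0],
  [0, 0, 0, 0, 0, 0, 0],
])

```text
t: 36.53
tcp_pos: [626.5, -19.3, 154.3]
tcp_rot: [-0.0, 0.605, 0.796, -0.0]
contact_force: [0.1, 0.3, -2.6]
width: 63.8
gripper_force: 30.0
```

```bash
python3 - <<'E'
from h import *
c=cap('wrist'); W=fcloud(c)
p=W[60:420,200:430].reshape(-1,3); p=p[(p[:,2]>150)&(p[:,2]<163)]
print(cv2.minAreaRect(p[:,:2].astype(np.float32)),np.percentile(p[:,2],[5,50,95]))
p,r=st(); go([((626.5,-19.3,105),tgt(105.55))],p,r)
E
```

```text
((623.993896484375, -7.886749267578125), (83.81941223144531, 111.20326232910156), 15.553144454956055) [155.51313135 156.74880078 158.27105827]
t 36.58 p [626.5 -19.2 154.3] q [ 0.44  0.47 -0.63  1.54  0.29  1.23  0.03] F [-0.6  0.4 -2.9] w 64.0 gf 30.0
turn [-0.0002  0.     -0.    ] rows 1 [-0.0002  0.     -0.    ]
shift [-0.1 -0.  49.3] rows 2 [-0.03 -0.   24.66]
```

Call:
apply_moves([
  [0, 0, 12, 0, 0, 0, 0],
  [0, 0, 15, 0, 0, 0, 0],
  [0, 0, 15, 0, 0, 0, 0],
  [0, 0, 10, 0, 0, 0, 0],
  [0, 0, 4, 0, 0, 0, 0],
])

```text
t: 37.0
tcp_pos: [625.3, -19.3, 95.9]
tcp_rot: [-0.001, 0.605, 0.796, -0.001]
contact_force: [-0.6, -0.2, -3.0]
width: 63.8
gripper_force: 30.0
```

Call:
apply_moves([
  [0, 0, 0, 0, 0, 0, 0],
  [0, 0, 0, 0, 0, 0, 0],
  [0, 0, 0, 0, 0, 0, 0],
  [0, 0, 0, 0, 0, 0, 0],
  [0, 0, 0, 0, 0, 0, 0],
])

```text
t: 37.42
tcp_pos: [626.9, -19.2, 99.0]
tcp_rot: [0.0, 0.605, 0.796, 0.0]
contact_force: [-0.2, 0.2, -3.1]
width: 63.7
gripper_force: 30.0
```

Call:
apply_moves([
  [0, 0, 0, 0, 0, 0, 0],
  [0, 0, 0, 0, 0, 0, 0],
  [0, 0, 0, 0, 0, 0, 0],
  [0, 0, 0, 0, 0, 0, 0],
  [0, 0, 0, 0, 0, 0, 0],
])

```text
t: 37.83
tcp_pos: [626.5, -19.2, 98.3]
tcp_rot: [-0.0, 0.605, 0.796, -0.0]
contact_force: [-0.2, 0.2, -2.5]
width: 63.7
gripper_force: 30.0
```

```bash
python3 - <<'E'
from h import *
p,r=st(); go([((626.5,-19.3,94),tgt(105.55))],p,r)
E
```

```text
t 37.83 p [626.5 -19.2  98.3] q [ 0.42  0.52 -0.61  1.59  0.32  1.13  0.01] F [-0.2  0.2 -2.5] w 63.7 gf 30.0
turn [-0.0002  0.0001  0.    ] rows 1 [-0.0002  0.0001  0.    ]
shift [-0.1  0.   4.3] rows 1 [-0.07  0.    4.34]
```

Call:
apply_moves([
  [0, 0, 1, 0, 0, 0, 0],
  [0, 0, 1, 0, 0, 0, 0],
  [0, 0, 0, 0, 0, 0, 0],
  [0, 0, 0, 0, 0, 0, 0],
  [0, 0, 0, 0, 0, 0, 0],
])

```text
t: 38.25
tcp_pos: [626.5, -19.2, 96.3]
tcp_rot: [-0.0, 0.605, 0.796, -0.0]
contact_force: [-0.3, 0.4, -3.5]
width: 63.4
gripper_force: 30.0
```

Call:
apply_moves([
  [0, 0, 1, 0, 0, 0, 0],
  [0, 0, 0.7, 0, 0, 0, 0],
  [0, 0, 0, 0, 0, 0, 0],
  [0, 0, 0, 0, 0, 0, 0],
  [0, 0, 0, 0, 0, 0, 0],
])

```text
t: 38.67
tcp_pos: [626.5, -19.2, 94.6]
tcp_rot: [-0.0, 0.605, 0.796, -0.0]
contact_force: [0.2, 0.4, -2.7]
width: 63.8
gripper_force: 30.0
```

Call:
apply_moves([
  [0, 0, 0.7, 0, 0, 0, 0],
  [0, 0, 0.5, 0, 0, 0, 0],
  [0, 0, 0, 0, 0, 0, 0],
  [0, 0, 0, 0, 0, 0, 0],
  [0, 0, 0, 0, 0, 0, 0],
])

```text
t: 39.08
tcp_pos: [626.4, -19.2, 93.4]
tcp_rot: [-0.0, 0.605, 0.796, -0.0]
contact_force: [-0.1, 0.5, -3.2]
width: 63.7
gripper_force: 30.0
```

Call:
apply_moves([
  [0, 0, 0.4, 0, 0, 0, 0],
  [0, 0, 0, 0, 0, 0, 0],
  [0, 0, 0, 0, 0, 0, 0],
  [0, 0, 0, 0, 0, 0, 0],
  [0, 0, 0, 0, 0, 0, 0],
])

```text
t: 39.5
tcp_pos: [626.5, -19.2, 93.3]
tcp_rot: [0.0, 0.605, 0.796, -0.0]
contact_force: [-2.9, -0.5, 3.4]
width: 64.0
gripper_force: 30.0
```

Call:
apply_moves([
  [0, 0, 0.2, 0, 0, 0, 0],
  [0, 0, 0, 0, 0, 0, 0],
  [0, 0, 0, 0, 0, 0, 0],
  [0, 0, 0, 0, 0, 0, 0],
  [0, 0, 0, 0, 0, 0, 0],
])

```text
t: 39.92
tcp_pos: [626.5, -19.2, 93.3]
tcp_rot: [0.0, 0.605, 0.796, -0.0]
contact_force: [-4.4, -1.4, 5.0]
width: 63.6
gripper_force: 30.0
```

Call:
apply_moves([
  [0, 0, 0, 0, 0, 0, 1],
  [0, 0, 0, 0, 0, 0, 1],
  [0, 0, 0, 0, 0, 0, 1],
  [0, 0, 0, 0, 0, 0, 1],
  [0, 0, 0, 0, 0, 0, 1],
])

```text
t: 40.33
tcp_pos: [626.6, -19.2, 92.8]
tcp_rot: [0.0, 0.605, 0.796, -0.0]
contact_force: [-0.3, -0.6, 0.7]
width: 84.9
gripper_force: 0.0
```

Call:
apply_moves([
  [0, 0, -5, 0, 0, 0, 1],
  [0, 0, -25, 0, 0, 0, 1],
  [0, 0, -35, 0, 0, 0, 1],
  [0, 0, -30, 0, 0, 0, 1],
  [0, 0, 0, 0, 0, 0, 1],
])

```text
t: 40.75
tcp_pos: [629.3, -18.6, 194.9]
tcp_rot: [0.004, 0.605, 0.796, 0.003]
contact_force: [0.3, 0.2, 0.1]
width: 87.1
gripper_force: 0.0
```

Call:
apply_moves([
  [0, 0, 0, 0, 0, 0, 1],
  [0, 0, 0, 0, 0, 0, 1],
  [0, 0, 0, 0, 0, 0, 1],
  [0, 0, 0, 0, 0, 0, 1],
  [0, 0, 0, 0, 0, 0, 1],
])

```text
t: 41.17
tcp_pos: [626.1, -19.2, 186.8]
tcp_rot: [-0.001, 0.605, 0.796, -0.001]
contact_force: [-0.2, -1.3, -0.2]
width: 87.1
gripper_force: 0.0
```

```bash
python3 - <<'E'
from h import *
c=cap('wrist'); W=fcloud(c)
for x in comps(W,minpx=1500):
    if x[2]<150: print(*x)
p,r=st(); go([(p,tgt(20.1)),((437.3,-219.9,160),None)],p,r)
E
```

```text
[510. 107.] 6332 20.9 (772.5, 123.1) (200.4, 42.0) 89.7
[ 88. 127.] 3046 27.2 (361.0, 17.6) (119.4, 24.2) -4.4
t 41.22 p [626.2 -19.2 187. ] q [ 0.44  0.44 -0.64  1.5   0.27  1.29  0.05] F [-0.1 -1.   0.6] w 87.3 gf 0.0
turn [-1.4000e-03  7.0000e-04  1.4915e+00] rows 13 [-1.000e-04  1.000e-04  1.147e-01]
shift [0. 0. 0.] rows 0 [0. 0. 0.]
shift [-246.3  123.5   27. ] rows 7 [-35.19  17.65   3.86]
```

Call:
apply_moves([
  [0, 0, 0, 0, 0, 0.115, 1],
  [0, 0, 0, 0, 0, 0.115, 1],
  [0, 0, 0, 0, 0, 0.115, 1],
  [0, 0, 0, 0, 0, 0.115, 1],
  [0, 0, 0, 0, 0, 0.115, 1],
])

```text
t: 41.63
tcp_pos: [626.4, -19.2, 187.4]
tcp_rot: [-0.0, 0.808, 0.59, -0.0]
contact_force: [-0.4, 0.1, 0.4]
width: 86.8
gripper_force: 0.0
```

Call:
apply_moves([
  [0, 0, 0, 0, 0, 0.115, 1],
  [0, 0, 0, 0, 0, 0.115, 1],
  [0, 0, 0, 0, 0, 0.115, 1],
  [0, 0, 0, 0, 0, 0.115, 1],
  [0, 0, 0, 0, 0, 0.115, 1],
])

```text
t: 42.05
tcp_pos: [626.4, -19.2, 187.4]
tcp_rot: [-0.0, 0.942, 0.337, -0.0]
contact_force: [0.3, -0.1, -0.0]
width: 87.0
gripper_force: 0.0
```

Call:
apply_moves([
  [0, 0, 0, 0, 0, 0.115, 1],
  [0, 0, 0, 0, 0, 0.115, 1],
  [0, 0, 0, 0, 0, 0.112, 1],
  [-35.2, 17.6, 0, 0, 0, 0, 1],
  [-35.2, 17.6, 0, 0, 0, 0, 1],
])

```text
t: 42.47
tcp_pos: [572.2, -74.7, 186.9]
tcp_rot: [-0.001, 0.984, 0.176, -0.0]
contact_force: [0.7, -1.2, 0.3]
width: 87.0
gripper_force: 0.0
```

Call:
apply_moves([
  [-35.2, 17.6, 0, 0, 0, 0, 1],
  [-35.2, 17.6, 0, 0, 0, 0, 1],
  [-35.2, 17.6, 9, 0, 0, 0, 1],
  [-35.2, 17.6, 9, 0, 0, 0, 1],
  [-35.2, 17.6, 9, 0, 0, 0, 1],
])

```text
t: 42.88
tcp_pos: [435.8, -220.6, 160.6]
tcp_rot: [0.0, 0.985, 0.174, 0.0]
contact_force: [1.7, -0.7, -0.2]
width: 86.8
gripper_force: 0.0
```

Call:
apply_moves([
  [0, 0, 0, 0, 0, 0, 1],
  [0, 0, 0, 0, 0, 0, 1],
  [0, 0, 0, 0, 0, 0, 1],
  [0, 0, 0, 0, 0, 0, 1],
  [0, 0, 0, 0, 0, 0, 1],
])

```text
t: 43.3
tcp_pos: [438.3, -218.3, 161.1]
tcp_rot: [-0.0, 0.984, 0.175, 0.0]
contact_force: [0.2, 0.1, -0.1]
width: 87.2
gripper_force: 0.0
```

```bash
python3 - <<'E'
from h import *
for n,f in(('wrist',fcloud),('top',cloud)):
    c=cap(n); W=f(c); print(n)
    for x in comps(W,minpx=800):
        if x[2]<150: print(*x)
p,r=st(); go([((437.3,-219.9,34.3),tgt(20.1))],p,r)
E
```

```text
wrist
[ 63. 195.] 3375 27.4 (361.4, 15.4) (117.8, 23.7) -3.2
[314. 230.] 14087 37.9 (437.1, -219.5) (134.2, 64.8) 20.4
top
[490. 146.] 2012 25.1 (776.2, -367.5) (261.8, 47.6) -90.0
[269. 148.] 1228 21.1 (773.6, 121.9) (198.7, 40.8) 89.1
[341. 210.] 2441 97.2 (628.2, -20.9) (134.0, 64.2) -74.3
[214. 287.] 934 79.5 (463.4, 241.8) (61.9, 58.6) -89.0
t 43.4 p [ 438.  -218.7  161. ] q [ 0.63  0.12 -0.28  1.9   0.03  1.13 -0.88] F [-0.   0.2  1. ] w 86.9 gf 0.0
turn [-0.     -0.0001  0.0012] rows 1 [-0.     -0.0001  0.0012]
shift [ -1.1   0.9 126.7] rows 4 [-0.28  0.23 31.66]
```

Call:
apply_moves([
  [-1, 0.6, 25, 0, 0, 0, 1],
  [0, 0, 25, 0, 0, 0, 1],
  [0, 0, 25, 0, 0, 0, 1],
  [0, 0, 20, 0, 0, 0, 1],
  [0, 0, 15, 0, 0, 0, 1],
])

```text
t: 43.82
tcp_pos: [436.2, -219.6, 49.1]
tcp_rot: [-0.001, 0.985, 0.175, -0.001]
contact_force: [0.3, -0.0, 1.0]
width: 87.3
gripper_force: 0.0
```

Call:
apply_moves([
  [0, 0, 10, 0, 0, 0, 1],
  [0, 0, 6, 0, 0, 0, 1],
  [0, 0, 0, 0, 0, 0, 1],
  [0, 0, 0, 0, 0, 0, 1],
  [0, 0, 0, 0, 0, 0, 1],
])

```text
t: 44.23
tcp_pos: [437.3, -220.6, 35.8]
tcp_rot: [0.0, 0.985, 0.174, 0.001]
contact_force: [-0.2, -0.3, 0.4]
width: 87.0
gripper_force: 0.0
```

Call:
apply_moves([
  [0, 0, 0, 0, 0, 0, 1],
  [0, 0, 0, 0, 0, 0, 1],
  [0, 0, 0, 0, 0, 0, 1],
  [0, 0, 0, 0, 0, 0, 1],
  [0, 0, 0, 0, 0, 0, 1],
])

```text
t: 44.65
tcp_pos: [436.6, -220.4, 35.0]
tcp_rot: [0.0, 0.985, 0.174, 0.0]
contact_force: [0.6, -0.4, -0.5]
width: 86.9
gripper_force: 0.0
```

```bash
python3 - <<'E'
from h import *
p,r=st(); go([((437.2,-219.6,34.3),tgt(20.2))],p,r)
E
```

```text
t 44.65 p [ 436.6 -220.4   35. ] q [ 0.61  0.28 -0.26  2.01  0.1   0.86 -0.92] F [ 0.6 -0.4 -0.5] w 86.9 gf 0.0
turn [ 0.0003  0.     -0.0023] rows 1 [ 0.0003  0.     -0.0023]
shift [ 0.8 -0.6  0.7] rows 1 [ 0.82 -0.6   0.74]
```

Call:
apply_moves([
  [0.8, -0.6, 0.7, 0, 0, -0.002, 1],
  [0, 0, 0, 0, 0, 0, 0],
  [0, 0, 0, 0, 0, 0, 0],
  [0, 0, 0, 0, 0, 0, 0],
  [0, 0, 0, 0, 0, 0, 0],
])

```text
t: 45.07
tcp_pos: [437.1, -219.5, 34.2]
tcp_rot: [0.0, 0.985, 0.175, -0.0]
contact_force: [-0.3, -1.0, 0.0]
width: 68.0
gripper_force: 0.0
```

Call:
apply_moves([
  [0, 0, 0, 0, 0, 0, 0],
  [0, 0, 0, 0, 0, 0, 0],
  [0, 0, 0, 0, 0, 0, 0],
  [0, 0, 0, 0, 0, 0, 0],
  [0, 0, 0, 0, 0, 0, 0],
])

```text
t: 45.48
tcp_pos: [437.1, -219.5, 34.2]
tcp_rot: [0.0, 0.985, 0.175, -0.0]
contact_force: [-0.5, 0.5, -0.2]
width: 63.8
gripper_force: 30.0
```

```bash
python3 - <<'E'
from h import *
p,r=st(); p2=p+[0,0,150]
go([(p2,None),(p2,tgt(105.55)),((626.5,-19.3,p2[2]),None)],p,r)
E
```

```text
t 45.48 p [ 437.1 -219.5   34.2] q [ 0.61  0.28 -0.27  2.01  0.1   0.86 -0.93] F [-0.5  0.5 -0.2] w 63.8 gf 30.0
shift [  -0.    0. -150.] rows 4 [-1.00e-02  0.00e+00 -3.75e+01]
turn [-1.00e-04  2.00e-04 -1.49e+00] rows 13 [-0.      0.     -0.1146]
shift [0. 0. 0.] rows 0 [0. 0. 0.]
shift [142.1 236.1   0. ] rows 7 [20.31 33.74  0.  ]
```

Call:
apply_moves([
  [0, 0, -15, 0, 0, 0, 0],
  [0, 0, -35, 0, 0, 0, 0],
  [0, 0, -40, 0, 0, 0, 0],
  [0, 0, -35, 0, 0, 0, 0],
  [0, 0, -25, 0, 0, 0, 0],
])

```text
t: 45.9
tcp_pos: [437.7, -219.7, 187.4]
tcp_rot: [0.001, 0.985, 0.175, 0.001]
contact_force: [1.5, 0.2, -1.2]
width: 63.7
gripper_force: 30.0
```

Call:
apply_moves([
  [0, 0, 0, 0, 0, -0.06, 0],
  [0, 0, 0, 0, 0, -0.11, 0],
  [0, 0, 0, 0, 0, -0.11, 0],
  [0, 0, 0, 0, 0, -0.11, 0],
  [0, 0, 0, 0, 0, -0.11, 0],
])

```text
t: 46.32
tcp_pos: [436.9, -219.4, 184.0]
tcp_rot: [-0.0, 0.909, 0.416, -0.0]
contact_force: [-0.2, 0.2, -1.7]
width: 63.5
gripper_force: 30.0
```

Call:
apply_moves([
  [0, 0, 0, 0, 0, -0.11, 0],
  [0, 0, 0, 0, 0, -0.11, 0],
  [0, 0, 0, 0, 0, -0.11, 0],
  [0, 0, 0, 0, 0, -0.11, 0],
  [0, 0, 0, 0, 0, -0.11, 0],
])

```text
t: 46.73
tcp_pos: [436.9, -219.4, 183.9]
tcp_rot: [-0.0, 0.762, 0.647, -0.0]
contact_force: [-0.3, -1.4, -1.7]
width: 63.9
gripper_force: 30.0
```

Call:
apply_moves([
  [0, 0, 0, 0, 0, -0.11, 0],
  [0, 0, 0, 0, 0, -0.11, 0],
  [0, 0, 0, 0, 0, -0.11, 0],
  [0, 0, 0, 0, 0, -0.11, 0],
  [10, 16, 0, 0, 0, 0, 0],
])

```text
t: 47.15
tcp_pos: [447.8, -208.3, 183.8]
tcp_rot: [-0.0, 0.603, 0.798, -0.001]
contact_force: [-0.2, -1.0, -2.2]
width: 64.0
gripper_force: 30.0
```

Call:
apply_moves([
  [20, 33.2, 0, 0, 0, 0, 0],
  [20, 33.2, 0, 0, 0, 0, 0],
  [20, 33.2, 0, 0, 0, 0, 0],
  [20, 33.2, 0, 0, 0, 0, 0],
  [20, 33.2, 0, 0, 0, 0, 0],
])

```text
t: 47.57
tcp_pos: [583.8, -63.4, 183.9]
tcp_rot: [-0.0, 0.605, 0.796, -0.0]
contact_force: [0.2, -0.4, -1.1]
width: 63.7
gripper_force: 30.0
```

Call:
apply_moves([
  [20, 33.2, 0, 0, 0, 0, 0],
  [12, 21, 0, 0, 0, 0, 0],
  [0, 0, 0, 0, 0, 0, 0],
  [0, 0, 0, 0, 0, 0, 0],
  [0, 0, 0, 0, 0, 0, 0],
])

```text
t: 47.98
tcp_pos: [626.1, -20.1, 183.6]
tcp_rot: [-0.0, 0.605, 0.796, -0.001]
contact_force: [-0.7, -0.3, -1.1]
width: 64.0
gripper_force: 30.0
```

Call:
apply_moves([
  [0, 0, 0, 0, 0, 0, 0],
  [0, 0, 0, 0, 0, 0, 0],
  [0, 0, 0, 0, 0, 0, 0],
  [0, 0, 0, 0, 0, 0, 0],
  [0, 0, 0, 0, 0, 0, 0],
])

```text
t: 48.4
tcp_pos: [626.5, -19.8, 184.3]
tcp_rot: [0.0, 0.605, 0.796, -0.0]
contact_force: [-0.2, 0.6, -1.6]
width: 63.7
gripper_force: 30.0
```

```bash
python3 - <<'E'
from h import *
p,r=st(); go([((626.5,-19.2,134),tgt(105.55))],p,r)
E
```

```text
t 48.4 p [626.5 -19.8 184.3] q [ 0.33  0.41 -0.48  1.51  0.19  1.26  0.09] F [-0.2  0.6 -1.6] w 63.7 gf 30.0
turn [-0.      0.0003 -0.0006] rows 1 [-0.      0.0003 -0.0006]
shift [ 0.6  0.2 50.3] rows 2 [ 0.31  0.08 25.15]
```

Call:
apply_moves([
  [0.6, 0.2, 12, 0, 0, 0, 0],
  [0, 0, 14, 0, 0, 0, 0],
  [0, 0, 12, 0, 0, 0, 0],
  [0, 0, 8, 0, 0, 0, 0],
  [0, 0, 3.5, 0, 0, 0, 0],
])

```text
t: 48.82
tcp_pos: [625.7, -18.9, 132.5]
tcp_rot: [-0.001, 0.605, 0.796, -0.001]
contact_force: [-0.2, -0.1, -2.1]
width: 63.4
gripper_force: 30.0
```

Call:
apply_moves([
  [0, 0, 0, 0, 0, 0, 0],
  [0, 0, 0, 0, 0, 0, 0],
  [0, 0, 0, 0, 0, 0, 0],
  [0, 0, 0, 0, 0, 0, 0],
  [0, 0, 0, 0, 0, 0, 0],
])

```text
t: 49.23
tcp_pos: [627.0, -18.8, 135.2]
tcp_rot: [0.0, 0.605, 0.796, 0.0]
contact_force: [0.0, 0.4, -1.2]
width: 63.8
gripper_force: 30.0
```

Call:
apply_moves([
  [0, 0, 0, 0, 0, 0, 0],
  [0, 0, 0, 0, 0, 0, 0],
  [0, 0, 0, 0, 0, 0, 0],
  [0, 0, 0, 0, 0, 0, 0],
  [0, 0, 0, 0, 0, 0, 0],
])

```text
t: 49.65
tcp_pos: [626.7, -18.8, 134.7]
tcp_rot: [-0.0, 0.605, 0.796, -0.0]
contact_force: [0.1, 0.5, -2.0]
width: 63.9
gripper_force: 30.0
```

```bash
python3 - <<'E'
from h import *
p,r=st(); go([((626.5,-19.2,129.2),tgt(105.55))],p,r)
E
```

```text
t 49.65 p [626.7 -18.8 134.7] q [ 0.32  0.46 -0.47  1.56  0.22  1.18  0.08] F [ 0.1  0.5 -2. ] w 63.9 gf 30.0
turn [-0.0001  0.0001  0.0001] rows 1 [-0.0001  0.0001  0.0001]
shift [-0.4 -0.3  5.5] rows 1 [-0.36 -0.26  5.45]
```

Call:
apply_moves([
  [-0.3, -0.2, 1.5, 0, 0, 0, 0],
  [0, 0, 1.5, 0, 0, 0, 0],
  [0, 0, 1, 0, 0, 0, 0],
  [0, 0, 0, 0, 0, 0, 0],
  [0, 0, 0, 0, 0, 0, 0],
])

```text
t: 50.07
tcp_pos: [626.4, -19.1, 130.5]
tcp_rot: [-0.0, 0.605, 0.796, -0.0]
contact_force: [0.5, -0.7, -1.1]
width: 64.1
gripper_force: 30.0
```

Call:
apply_moves([
  [0, 0, 0.8, 0, 0, 0, 0],
  [0, 0, 0.6, 0, 0, 0, 0],
  [0, 0, 0, 0, 0, 0, 0],
  [0, 0, 0, 0, 0, 0, 0],
  [0, 0, 0, 0, 0, 0, 0],
])

```text
t: 50.48
tcp_pos: [626.6, -19.1, 129.3]
tcp_rot: [0.0, 0.605, 0.796, -0.0]
contact_force: [0.8, 0.2, -2.1]
width: 63.4
gripper_force: 30.0
```

Call:
apply_moves([
  [0, 0, 0.4, 0, 0, 0, 0],
  [0, 0, 0, 0, 0, 0, 0],
  [0, 0, 0, 0, 0, 0, 0],
  [0, 0, 0, 0, 0, 0, 0],
  [0, 0, 0, 0, 0, 0, 0],
])

```text
t: 50.9
tcp_pos: [626.6, -19.1, 129.2]
tcp_rot: [0.0, 0.605, 0.796, -0.0]
contact_force: [-2.4, -0.7, 5.3]
width: 63.6
gripper_force: 30.0
```

Contact. Release, lift, and back off towards the robot's right so both cameras see the column.

Call:
apply_moves([
  [0, 0, 0, 0, 0, 0, 1],
  [0, 0, 0, 0, 0, 0, 1],
  [0, 0, 0, 0, 0, 0, 1],
  [0, 0, 0, 0, 0, 0, 1],
  [0, 0, 0, 0, 0, 0, 1],
])

```text
t: 51.32
tcp_pos: [626.5, -19.1, 128.7]
tcp_rot: [-0.0, 0.605, 0.796, -0.0]
contact_force: [0.1, -0.2, 1.0]
width: 84.8
gripper_force: 0.0
```

Call:
apply_moves([
  [0, 0, -5, 0, 0, 0, 1],
  [0, 0, -25, 0, 0, 0, 1],
  [0, 0, -35, 0, 0, 0, 1],
  [0, 0, -35, 0, 0, 0, 1],
  [0, 0, -20, 0, 0, 0, 1],
])

```text
t: 51.73
tcp_pos: [627.4, -18.8, 253.4]
tcp_rot: [0.002, 0.605, 0.796, 0.001]
contact_force: [1.6, 0.2, 0.0]
width: 86.9
gripper_force: 0.0
```

Call:
apply_moves([
  [-25, -15, 0, 0, 0, 0, 1],
  [-35, -20, 0, 0, 0, 0, 1],
  [-35, -20, 0, 0, 0, 0, 1],
  [-35, -20, 0, 0, 0, 0, 1],
  [-35, -20, 0, 0, 0, 0, 1],
])

```text
t: 52.15
tcp_pos: [578.6, -205.2, 249.5]
tcp_rot: [0.0, 0.605, 0.796, -0.0]
contact_force: [1.2, 0.3, 0.6]
width: 86.9
gripper_force: 0.0
```

Call:
apply_moves([
  [-35, -15, 0, 0, 0, 0, 1],
  [-35, -10, 0, 0, 0, 0, 1],
  [-20, 0, 0, 0, 0, 0, 1],
  [0, 0, 0, 0, 0, 0, 1],
  [0, 0, 0, 0, 0, 0, 1],
])

```text
t: 52.57
tcp_pos: [579.0, -298.1, 248.7]
tcp_rot: [-0.0, 0.606, 0.796, 0.0]
contact_force: [-0.1, 0.9, -0.2]
width: 87.0
gripper_force: 0.0
```

```bash
python3 - <<'E'
from h import *
st()
t=cap('top'); s=cap('side')
for x in comps(cloud(t)): 
    if x[2]<200: print(*x)
W=cloud(s); m=(W[...,2]>5)&(np.hypot(W[...,0]-626,W[...,1]+20)<90); p=W[m]
a=np.radians(105.55);u=np.array([np.cos(a),np.sin(a)]);v=np.array([u[1],-u[0]])
for lo,hi in((5,45),(51,58),(62,92),(98,128),(129,136)):
    q=p[(p[:,2]>lo)&(p[:,2]<hi)]; d=q[:,:2]-[626.5,-19.2]; print(lo,len(q),np.percentile(d@u,[1,99]).round(1),np.percentile(d@v,[1,99]).round(1))
i=cv2.resize(s['color'][150:300,230:390,::-1],None,fx=2.5,fy=2.5,interpolation=2); j=cv2.resize(t['color'][140:320,180:430,::-1],None,fx=1.5,fy=1.5)
o=np.zeros((max(i.shape[0],j.shape[0]),i.shape[1]+j.shape[1],3),np.uint8);o[:i.shape[0],:i.shape[1]]=i;o[:j.shape[0],i.shape[1]:]=j
cv2.imwrite('pics/f8.png',o)
E
```

```text
t 52.57 p [ 579.  -298.1  248.7] q [ 0.66  0.41 -0.35  1.36  0.14  1.4   0.58] F [-0.1  0.9 -0.2] w 87.0 gf 0.0
[269. 148.] 1229 21.0 (773.3, 121.6) (197.8, 41.0) 88.8
[385. 152.] 529 19.6 (766.8, -112.3) (141.5, 19.8) 87.9
[341. 208.] 2777 133.2 (628.4, -20.7) (134.0, 64.5) -74.6
[214. 287.] 936 79.3 (463.4, 242.0) (61.4, 58.5) -88.7
[322. 328.] 791 27.3 (385.4, 13.0) (160.4, 24.9) -6.4
5 634 [-65.6  68.4] [-35.8  28.9]
51 117 [-67.8  70.5] [-37.2  29.3]
62 513 [-66.9  67.9] [-35.1  28.9]
98 542 [-66.5  68.4] [-34.9  28.8]
129 1092 [-66.2  65.8] [-33.5  29.4]
```

View pics/f8.png

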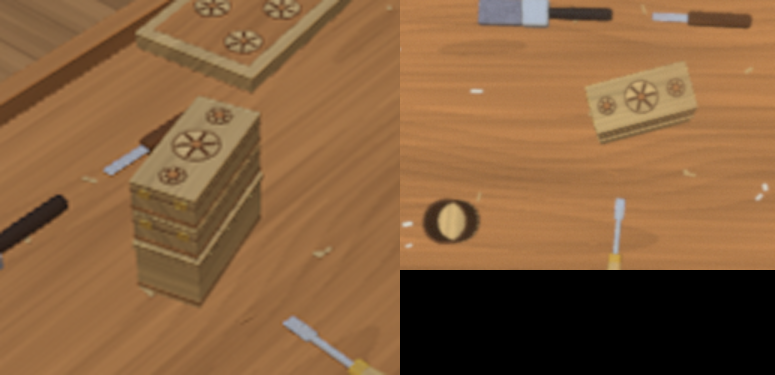

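The column stands straight with its faces flush to within 1 mm or so and its top at about 131 mm. The cup is upright and empty at the lower left (450,220), and the tools lie where they were.

```bash
python3 -c "
from bench import env
print(env.close_job())"
```

```text
the job is handed in; nothing more can be done
None
```

The order is packed and handed in: the five knobs seen are in the box, its lid is fully home, and both closed boxes are stacked flush on top. The empty cup stands upright, though it was knocked about 65 mm from where I set it down, and the tools were not touched.

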